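# Clamp a moulded wheel in the screw clamp and pin the screw

## Robot

A 7-joint arm with a two-finger parallel gripper is mounted at the origin on the work surface. World frame = base frame: x ahead of the robot, y to its left, z up, the work surface at z = 0. Lengths are in m, angles in rad, forces in N, time in s.
With the tool pointing down it reaches from about 0.425 to 0.925 m from the base axis. Payload 6.8 kg.
Tool frame: the origin (TCP) lies between the finger pads; the fingertips stand 17 mm ahead of it and the grasp point (between the pads) lies 2 mm behind it; x points along the fingers, y is the direction in which the jaws open and shut, and the axes are right-handed (so a half turn about x gives the same grasp; the last joint's range is limited). The gripper opens to 85 mm and grips with 20 to 120 N. Pads are 22 mm wide; open, the fingers measure 114 mm over their backs; the gripper's body (76 mm by 85 mm) begins 54 mm behind the grasp point. The pads swing forward as they close: fully open they stand 13 mm farther back than shut.
Start: joints at [-0.108, 0.477, 0.022, 1.555, -0.011, 1.109, -0.083], TCP at [0.675, 0, 0.22] pointing down, gripper open.
Joint ranges: [-2.96, 2.96], [-0.34, 2.1], [-1.41, 1.46], [0.24, 2.44], [-1.37, 4.51], [0.17, 1.92], [-2.96, 2.96]. Speed limits (rad/s): [2.39, 2.39, 3.14, 3.14, 3.14, 3.14, 3.14].

## Interface

Orientations are given as a 3x3 rotation matrix whose columns are the frame's x, y, z axes.
In Python, from cell import r gives the robot as it stands.
- The arm moves only by the tool send_rows, never from a script. Its arguments are lists of equal length, an entry for each row: "translation": the shift along the tool's x, y, z in mm, a list of three; "spin": the turn about the tool's x in degrees; "grip": the closure, from -1 (fully open) to 1 (shut), so that 0 is half open. In form: {"translation": [[dx, dy, dz], ...], "spin": [spin, ...], "grip": [grip, ...]}. A call has 1 to 12 rows; each row is the pose to reach, as a shift and turn from the pose commanded when the call began, along the tool's axes at that moment; what a row does not reach only later rows make up. A row lasts 1/8 s, in which the tool goes at most 62.5 mm and 10.7 degrees, less where a joint would pass 70% of its speed; a pose out of reach is approached as far as the arm can. A call with a gripper value outside its range is refused whole. The fingers move at their own pace and stop on an object; "newtons" is the grip in N (left out, the last holds). Time passes only in rows, so rows that repeat a pose let the fingers close. It gives the time, the measured TCP pose, the force and the opening at its end, in the units of the state.
- r.sense(): the state, without advancing time (a new reading comes with each control period).
- r.grab_frame(name): name is "scene" or "side" or "wrist"; returns the picture (420x560x3 uint8, red, green, blue); there is no depth.
- r.get_calibration(name): a dict with "fx", "fy", "cx", "cy" (pixels), "R" (3x3) and "t" (3): a world point X has camera coordinates R X + t. Camera axes: x right, y down, z forward; pixel columns grow to the right and rows downward; lengths in m; the calibration is good to about 2 mm. A picture is of the moment at which its call begins: read the wrist's pose just before it. get_calibration takes no time and is no camera call; for the wrist camera it gives the pose at the moment of the call.
- r.sign_off(): hands the job in, once; it reports no verdict.
The state is a dict: "t": time; "q": joint angles; "qvel": joint speeds; "effort": joint torques, N m; "ee_pos": TCP position; "tool_rot": TCP orientation; "force": force on the tool from outside, world axes, zero at the start; "moment": the same for the moment, N m; "grip_width": finger opening in m.
Only numpy, scipy, OpenCV 4.12 (cv2) and the standard library are available. Lean on these libraries where they do the work, as an engineer would, in place of code of your own. Each camera call takes 0.05 s, during which the arm holds its last target.

## Task

Slide the moulded wheel along the clamp's bed until it sits against both stop posts under the pressure plate. Then wind the crank clockwise, whole turns, until the plate presses on the wheel's hub and the notch in the screw's collar lines up with the lock pin, and push the lock pin fully home. Leave the other things on the bench where they are.

Things in the scene. Friction and masses are not known exactly. Their poses are not given: they have to be found in the camera images.
- press: Blue C-frame hand screw clamp, fixed to the bench. Origin: on the vertical screw axis at bench height; column at -y, open throat to +y. Steel bed 205 (x) by 435 mm (y -190 to 245), top at z 16. Arm and head: underside z 115, top z 150; arm 62 wide from y -175; head 94 wide, to y +35.
- nest (a point): Point on the screw axis at the bed's top, z 16 mm, axes as the clamp. Two guide strips, 10 mm high, inner faces at x +-86.5, run along y from -30 to 240. Two stop posts, 16 mm diameter, 32 mm high, stand at x +-60, y -71: a wheel touching both is centred here.
- wheel_mid (a point): Centre, half-way up, of the loose black plastic wheel lying flat on the bed between the guide strips, 100 to 150 mm out on the clamp's +y side. 170 mm diameter, 55 mm high, about 0.4 kg; rim 14 mm wide, web recessed 20 mm, hub 56 mm diameter. In place its centre is on the screw axis.
- crank (a joint): Angle of crank, collar and screw (rad). Grows clockwise seen from above, which lowers the screw 4 mm a turn; it counts whole turns. 0: notch faces the lock pin at the right turn, plate pressing. -6.28: one turn too high, the pin meets solid collar. Starts 2.2 to 2.8 turns up; end stop at +0.9. Stiff (0.12 N m): stays where left.
- crank_grip (a point): Centre of the upright black crank grip, a freely revolving sleeve 24 mm diameter, 44 mm tall, on the crank arm 55 mm from the screw axis. Its z is 226 mm at crank 0, 4 mm more per turn up; at crank 0 it is at the clamp's +y. Arm 18 mm wide, its top 2 mm under the sleeve. Nothing else over z 195 on its way round.
- notch (a point): Mouth of the notch in the rim of the steel collar under the crank (52 mm diameter), 24 mm from the screw axis, on the side opposite the crank arm. 11 mm wide, 14 mm deep, open at the top. Lined up, it faces the lock pin on the clamp's -y side at z 170 mm.
- pin_head (a point): Centre of the upright round head of the captive lock pin (8 mm, round nose, z 170): head 20 mm diameter, 38 mm tall, foot 3 mm above the arm's top. Starts about 100 mm from the screw axis at the clamp's -y; pushed along the clamp's +y it comes home against a guide block (y -72 to -38, 30 wide, top z 182).
- lock_pin (a joint): Travel of the lock pin (m): 0 out, 0.018 fully home, towards the clamp's +y; enters the collar after about 6 mm. 2 N of friction, no spring. The collar stops it unless crank is within about 0.08 rad of 0 (the round nose forgives a little more).
- plate (a joint): Squeeze of the spring above the round pressure plate (90 mm diameter, under the screw), m: 0 hanging free, about 0.0015 when pressing on the wheel at crank 0. Its underside hangs at z 69.5 mm at crank 0, 4 mm more per turn up; the top of the wheel on the bed is at z 71.
- spare_wheel: A second, equal wheel lying on the bench to the left of the clamp, not to be used; origin at the centre of its underside.
- wrench: Steel wrench, 200 mm long, lying on the bench beyond the clamp; leave it.
- grease_tin: Grey tin, 68 mm diameter, 100 mm tall, standing on the bench to the right of the clamp; origin at the centre of its underside; leave it.
- bush_tray: Grey open tray, 170 by 130 by 55 mm, with white plastic bushes, to the right of the clamp; origin at the centre of its underside; leave it.
Mind the look-alikes: they are no part of the job. Leave any orange or yellow look-alike of the part that bears wheel_mid alone.

How it is judged:
On the way, in this order (a step that is already met when the one before it is completed fails the run):
1. the wheel sits against both stop posts under the plate (horizontal distance between wheel_mid and press below 0.005 m), for 0.2 s.
2. the plate presses on the wheel's hub (horizontal distance between wheel_mid and press below 0.005 m and value of joint plate above 0.0007 m), for 0.2 s.
3. the lock pin is home in the notch (value of joint lock_pin above 0.0155 m), for 0.2 s.
At the end, for the whole second after the job is handed in: The wheel is within 5 mm of the screw axis on the bed, the plate's spring is squeezed by more than 0.7 mm on its hub, the crank is at the locking angle of the right turn (within 0.2 rad) and the lock pin is home (15.5 mm or more of its 18 mm) (all of step 2 and value of joint lock_pin above 0.0155 m and value of joint crank between -0.2 and 0.2 rad); the robot touches nothing.
It fails at once if the spare wheel is shifted by more than 30 mm (distance of spare_wheel from where it was at the start of the episode above 0.03 m).
It fails at once if the wrench is shifted by more than 30 mm (distance of wrench from where it was at the start of the episode above 0.03 m).
It fails at once if the grease tin is shifted by more than 30 mm (distance of grease_tin from where it was at the start of the episode above 0.03 m).
It fails at once if the bush tray is shifted by more than 30 mm (distance of bush_tray from where it was at the start of the episode above 0.03 m).
It also fails if it takes over 67 s, if anything falls off the work surface, if the arm or the gripper's body presses on something with over 40 N, if the wrist force passes 120 N, or if a joint passes its speed limit or range.

## Working session

There is one attempt and no reset: what is moved stays moved. The work goes in short steps, Python scripts to look and compute and a tool call to move; the robot and the scene stay as the last step left them, time stands still between calls to the robot, and variables do not carry over. Pictures are saved under pics/ and viewed, and the job is handed in when it is done.

Besides the shell and the picture viewer there is one more tool, called after ">>>" as name([rows], argument=value, ...), one row to a line, values as JSON. send_rows: Moves the arm, as the interface text tells. Its arguments: {"type":"object","properties":{"translation":{"type":"array"},"spin":{"type":"array"},"grip":{"type":"array"},"newtons":{"type":"number"}},"required":["translation","spin","grip"]}

```bash
ls; mkdir -p pics; python3 - <<'E'
from cell import r
import cv2,numpy as np
s=r.sense();print(s)
for n in ["scene","side","wrist"]:
    c=r.get_calibration(n);print(n,c)
    cv2.imwrite(f"pics/{n}0.png",cv2.cvtColor(r.grab_frame(n),cv2.COLOR_RGB2BGR))
E
```

```text
pics
{'t': 0.0, 'q': array([-0.10812527,  0.47780976,  0.02236432,  1.55647096, -0.0115063 ,
        1.10927438, -0.0830539 ]), 'qvel': array([ 0.00118864,  0.0002126 , -0.00024641,  0.00057181, -0.00012252,
       -0.001727  ,  0.00010574]), 'effort': array([-5.45967814e-04, -5.96443820e+01,  1.60769675e+00, -2.81194621e+01,
        1.24063640e-02,  9.39900521e-03,  2.20753498e-05]), 'ee_pos': array([ 6.74383411e-01, -1.34782971e-05,  2.18511487e-01]), 'tool_rot': array([[-1.82839055e-03,  9.99998326e-01,  6.82518622e-05],
       [-1.42524377e-04,  6.79913849e-05, -9.99999988e-01],
       [-9.99998318e-01, -1.82840025e-03,  1.42399823e-04]]), 'force': array([ 0.82305825, -0.63105083, -0.16292681]), 'moment': array([-0.0148504 , -0.00213113,  0.00166695]), 'grip_width': 0.08539173653820152}
scene {'fx': 413.93139851516577, 'fy': 413.93139851516577, 'cx': 274.4328876131114, 'cy': 211.66212489286855, 'R': array([[-0.77567077,  0.63110924,  0.00599797],
       [ 0.50775433,  0.6296484 , -0.58798676],
       [-0.37486049, -0.45303865, -0.80884831]]), 't': array([ 0.42061137, -0.18875963,  1.74088859])}
side {'fx': 513.0911056964246, 'fy': 513.0911056964246, 'cx': 278.8772765433063, 'cy': 211.2424681079114, 'R': array([[ 0.7787859 , -0.62718098,  0.01168512],
       [-0.49430991, -0.62505222, -0.60412535],
       [ 0.38619974,  0.46470823, -0.79680363]]), 't': array([-0.42730381,  0.37236763,  1.52833029])}
wrist {'fx': 300.44252401871324, 'fy': 300.44252401871324, 'cx': 280.9765819277691, 'cy': 206.86543619241914, 'R': array([[ 0.99999839,  0.00112751, -0.00139945],
       [ 0.00148644, -0.95658338,  0.29145501],
       [-0.00101008, -0.29145662, -0.95658351]]), 't': array([-0.67402973, -0.03914784,  0.38002616])}
```

View pics/scene0.png

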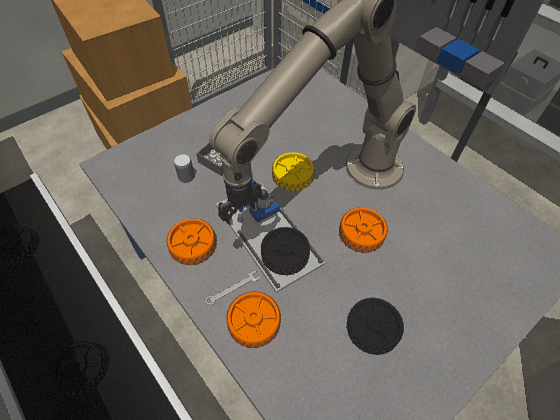

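View pics/side0.png

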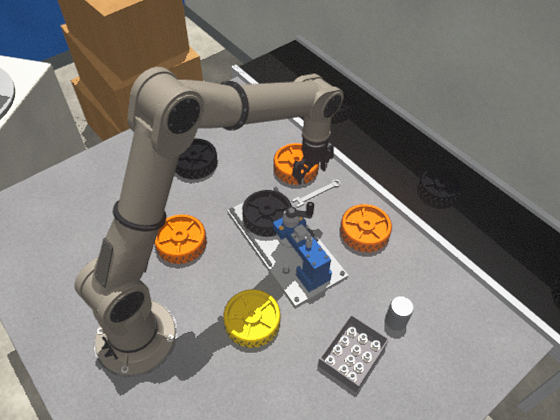

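View pics/wrist0.png

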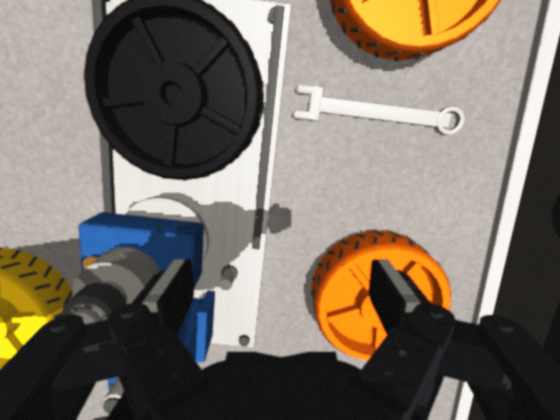

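```bash
python3 - <<'E'
import cv2
a=cv2.imread("pics/side0.png")[150:320,220:360];cv2.imwrite("pics/side0c.png",cv2.resize(a,None,fx=4.4,fy=3.5*1.257/1.257 if 0 else 3.5,interpolation=cv2.INTER_CUBIC) if 0 else cv2.resize(a,None,fx=3.5,fy=3.5,interpolation=cv2.INTER_CUBIC))
a=cv2.imread("pics/wrist0.png")[0:360,60:320];cv2.imwrite("pics/wrist0c.png",cv2.resize(a,None,fx=1.66,fy=1.66,interpolation=cv2.INTER_CUBIC))
a=cv2.imread("pics/scene0.png")[170:310,200:340];cv2.imwrite("pics/scene0c.png",cv2.resize(a,None,fx=4,fy=4,interpolation=cv2.INTER_CUBIC))
E
```

```text
(no output)
```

View pics/side0c.png

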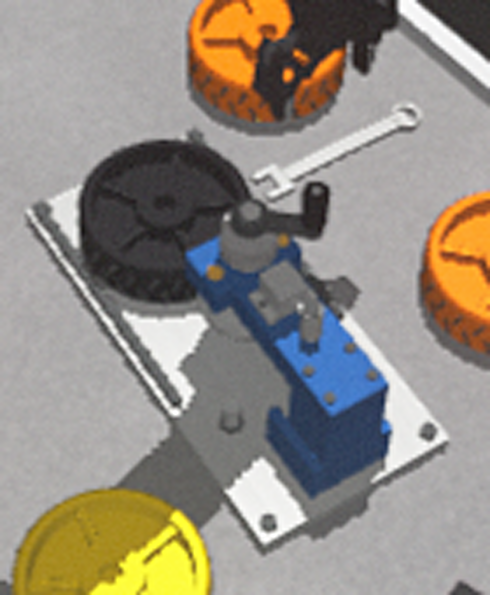

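View pics/wrist0c.png

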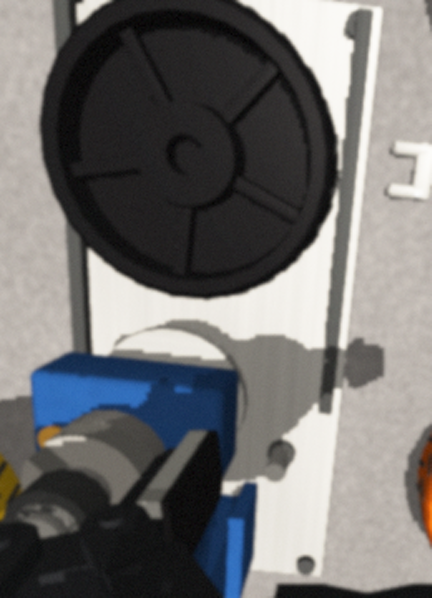

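View pics/scene0c.png

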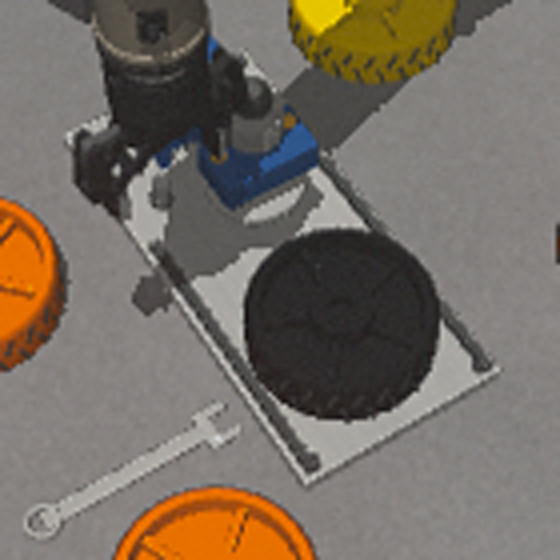

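```bash
cat > h.py <<'E'
import numpy as np
C={}
def ray(c,u,v,z):
    R=np.array(c["R"]);t=np.array(c["t"]);o=-R.T@t
    d=R.T@np.array([(u-c["cx"])/c["fx"],(v-c["cy"])/c["fy"],1.]);return o+d*(z-o[2])/d[2]
def proj(c,X):
    p=np.array(c["R"])@X+c["t"];return np.array([c["fx"]*p[0]/p[2]+c["cx"],c["fy"]*p[1]/p[2]+c["cy"]])
E
python3 - <<'E'
from h import *
from cell import r
from scipy.optimize import least_squares
S=r.get_calibration("side");K=r.get_calibration("scene");W=r.get_calibration("wrist")
sd=lambda a,b:ray(S,220+a/3.5,150+b/3.5,.016)[:2]
sc=lambda a,b:ray(K,200+a/4,170+b/4,.016)[:2]
wr=lambda a,b,z=.016:ray(W,60+a/1.66,b/1.66,z)[:2]
obs=[((.1025,-.190),sd(447,440)),((-.1025,-.190),sd(265,550)),((-.1025,.245),sd(28,212)),((-.1025,.245),sc(498,370)),((.1025,.245),sc(310,485)),((.1025,-.19),wr(321,575))]
def f(p):
    c,s=np.cos(p[2]),np.sin(p[2]);Rm=np.array([[c,-s],[s,c]])
    return np.concatenate([Rm@np.array(a)+p[:2]-b for a,b in obs])
q=least_squares(f,[.57,.05,-.1],loss='soft_l1',f_scale=.003);print(q.x,np.degrees(q.x[2]));print((q.fun*1000).reshape(-1,2).round(1))
# wheel: top rim ellipse points in wrist
# seat center hub at z .071-? hub top .071
print("hub", ray(W,60+185/1.66,153/1.66,.071))
print("tray?")
E
```

```text
[ 0.55409724 -0.04851388 -0.11698012] -6.702467122318045
[[ 2.8 -0.1]
 [ 0.7  4.9]
 [-1.8  4.5]
 [-3.7 -0.5]
 [ 2.3 -5.3]
 [-0.7 -2.4]]
hub [0.57062131 0.0949002  0.071     ]
tray?
```

>>> send_rows([
  [0, -22, -50],
  [0, -45, -102],
  [0, -68, -154],
  [0, -91, -205],
  [0, -91, -205],
  [0, -91, -205],
], spin=[2, 4, 6.7, 6.7, 6.7, 6.7], grip=[1, 1, 1, 1, 1, 1], newtons=30)

```text
t: 0.9
ee_pos: [0.584, 0.2046, 0.2193]
tool_rot: [[-0.0, 0.993, -0.116], [-0.001, -0.116, -0.993], [-1.0, 0.0, 0.001]]
force: [0.5, -0.3, 0.4]
grip_width: 0.0004
```

```bash
python3 - <<'E'
from cell import r
import cv2,pickle
C={}
for n in ["scene","side","wrist"]:
    C[n]=r.get_calibration(n)
    im=cv2.cvtColor(r.grab_frame(n),cv2.COLOR_RGB2BGR);cv2.imwrite(f"pics/{n}1.png",im)
    if n=="side": cv2.imwrite("pics/side1c.png",cv2.resize(im[150:320,220:360],None,fx=3.5,fy=3.5,interpolation=cv2.INTER_CUBIC))
    if n=="scene": cv2.imwrite("pics/scene1c.png",cv2.resize(im[170:310,200:340],None,fx=4,fy=4,interpolation=cv2.INTER_CUBIC))
pickle.dump(C,open("c1.pkl","wb"));print(r.sense()["t"])
E
```

```text
1.05
```

View pics/wrist1.png

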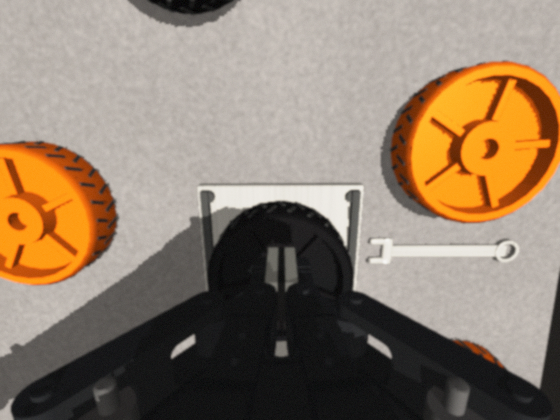

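View pics/scene1c.png

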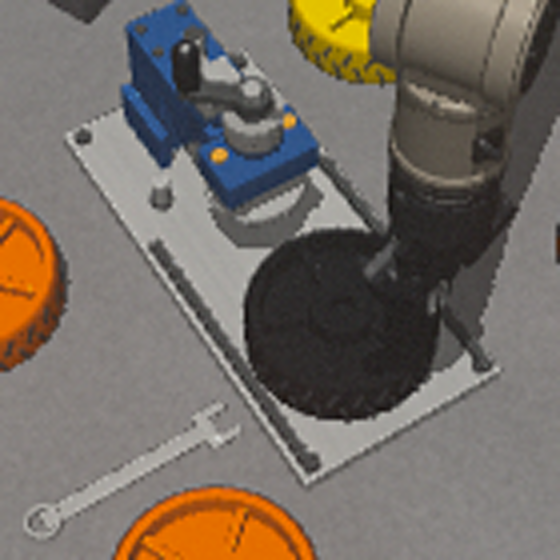

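View pics/side1c.png

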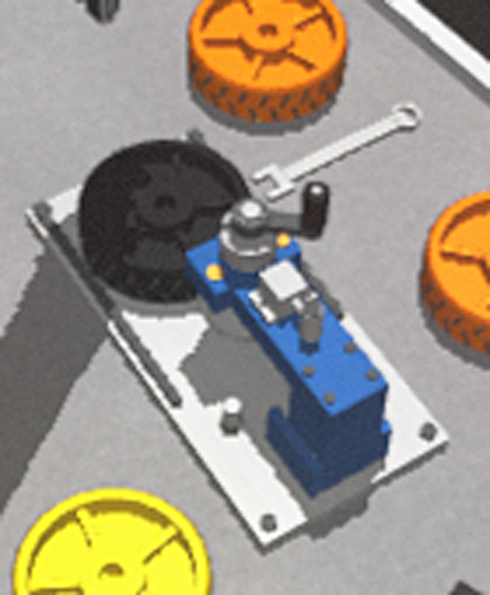

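```bash
cat >> h.py <<'E'
import cv2,pickle
def tri(c1,p1,c2,p2):
    A=[]
    for c,p in((c1,p1),(c2,p2)):
        P=np.hstack([np.array(c["R"]),np.array(c["t"])[:,None]]);a,b=(p[0]-c["cx"])/c["fx"],(p[1]-c["cy"])/c["fy"]
        A+=[a*P[2]-P[0],b*P[2]-P[1]]
    X=np.linalg.svd(np.array(A))[2][3];X=X[:3]/X[3]
    return X,proj(c1,X)-p1,proj(c2,X)-p2
E
python3 - <<'E'
from h import *
from scipy.optimize import least_squares
C=pickle.load(open("c1.pkl","rb"));S,K,W=C["side"],C["scene"],C["wrist"]
sp=lambda a,b:np.array([220+a/3.5,150+b/3.5]);kp=lambda a,b:np.array([200+a/4,170+b/4])
sd=lambda a,b:ray(S,*sp(a,b),.016)[:2]
sc=lambda a,b:ray(K,*kp(a,b),.016)[:2]
wr=lambda a,b:ray(W,a,b,.016)[:2]
obs=[((.1025,-.190),sd(447,440)),((-.1025,-.190),sd(265,550)),((-.1025,.245),sd(28,212)),((-.1025,.245),sc(498,370)),((.1025,.245),sc(310,485)),((.1025,-.190),sc(66,136)),((-.1025,.245),wr(198,184)),((.1025,.245),wr(363,184))]
def f(p):
    c,s=np.cos(p[2]),np.sin(p[2]);Rm=np.array([[c,-s],[s,c]])
    return np.concatenate([Rm@np.array(a)+p[:2]-b for a,b in obs])
q=least_squares(f,[.57,.05,-.1],loss='soft_l1',f_scale=.003);p=q.x;print(p,np.degrees(p[2]));print((q.fun*1000).reshape(-1,2).round(1))
c,s=np.cos(p[2]),np.sin(p[2]);Rm=np.array([[c,-s],[s,c]])
loc=lambda X:np.r_[Rm.T@(X[:2]-p[:2]),X[2]].round(4)
for n,a,b in [("grip",(314,208),(187,66)),("griptop",(317,188),(186,46)),("boss",(250,210),(257,92)),("ybolt1",(215,272),(290,120)),("ybolt2",(283,241),(219,154))]:
    X,e1,e2=tri(S,sp(*a),K,kp(*b));print(n,X.round(4),loc(X),e1.round(1),e2.round(1))
print("pin", loc(ray(S,*sp(311,325),.172)))
E
```

```text
[ 0.55402281 -0.04733392 -0.11815811] -6.769961162654157
[[ 2.5  1. ]
 [ 0.4  6.2]
 [-1.6  5.7]
 [-3.4  0.8]
 [ 2.5 -4.3]
 [ 0.  -5. ]
 [-2.3 -0.9]
 [ 1.4 -1.3]]
grip [ 0.5903 -0.0894  0.2347] [ 0.041  -0.0375  0.2347] [-0.2  0. ] [-0.2 -0. ]
griptop [ 0.591  -0.0889  0.2613] [ 0.0416 -0.0369  0.2613] [-0.5  0. ] [-0.4 -0. ]
boss [ 0.5545 -0.045   0.2155] [2.000e-04 2.400e-03 2.155e-01] [-0.9  0. ] [-0.8 -0. ]
ybolt1 [ 0.5197 -0.0428  0.1511] [-0.0346  0.0004  0.1511] [-0.6 -0. ] [-0.5 -0. ]
ybolt2 [ 0.5896 -0.0534  0.1496] [ 0.0361 -0.0019  0.1496] [-0.6  0. ] [-0.6 -0. ]
pin [-0.0011 -0.1026  0.172 ]
```

>>> send_rows([
  [50, 0, 0],
  [105, 0, 0],
  [150, 0, 0],
  [165, 0, 0],
  [165, 0, 0],
  [165, 0, 14],
  [165, 0, 28],
  [165, 0, 42],
  [165, 0, 56],
  [165, 0, 70],
  [165, 0, 84],
  [165, 0, 96],
], spin=[0, 0, 0, 0, 0, 0, 0, 0, 0, 0, 0, 0], grip=[1, 1, 1, 1, 1, 1, 1, 1, 1, 1, 1, 1])

```text
t: 2.55
ee_pos: [0.5743, 0.1102, 0.0563]
tool_rot: [[0.004, 0.993, -0.117], [0.002, -0.117, -0.993], [-1.0, 0.004, -0.003]]
force: [1.0, 5.2, 7.6]
grip_width: -0.0002
```

```bash
python3 - <<'E'
from cell import r
import cv2
im=cv2.cvtColor(r.grab_frame("scene"),cv2.COLOR_RGB2BGR);cv2.imwrite("pics/scene2c.png",cv2.resize(im[170:310,200:340],None,fx=4,fy=4,interpolation=cv2.INTER_CUBIC))
E
```

```text
(no output)
```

View pics/scene2c.png

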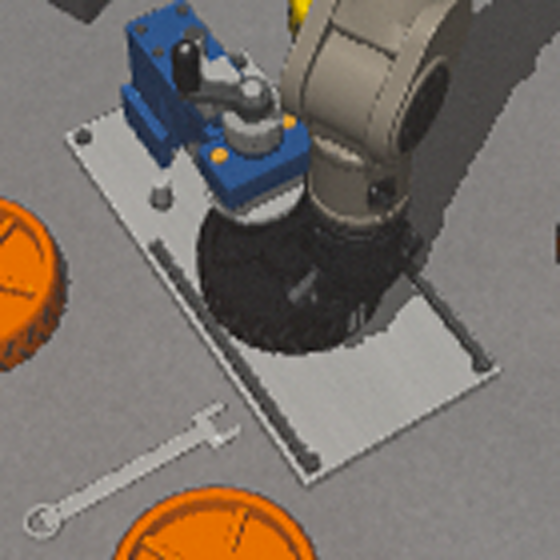

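>>> send_rows([
  [0, 0, 10],
  [0, 0, 20],
  [0, 0, 30],
  [0, 0, 38],
  [0, 0, 46],
  [0, 0, 50],
  [0, 0, 54],
], spin=[0, 0, 0, 0, 0, 0, 0], grip=[1, 1, 1, 1, 1, 1, 1])

```text
t: 3.48
ee_pos: [0.568, 0.057, 0.0563]
tool_rot: [[0.004, 0.993, -0.116], [0.002, -0.116, -0.993], [-1.0, 0.004, -0.003]]
force: [1.0, 6.1, 8.0]
grip_width: -0.0002
```

>>> send_rows([
  [0, 0, 2],
  [0, 0, 4],
  [0, 0, 6],
], spin=[0, 0, 0], grip=[1, 1, 1])

```text
t: 3.85
ee_pos: [0.5673, 0.0512, 0.0563]
tool_rot: [[0.004, 0.993, -0.116], [0.002, -0.116, -0.993], [-1.0, 0.004, -0.003]]
force: [1.0, 5.3, 7.3]
grip_width: 0.0003
```

>>> send_rows([
  [0, 0, 2],
  [0, 0, 3],
  [0, 0, 3],
], spin=[0, 0, 0], grip=[1, 1, 1])

```text
t: 4.22
ee_pos: [0.567, 0.048, 0.0562]
tool_rot: [[0.004, 0.993, -0.116], [0.002, -0.116, -0.993], [-1.0, 0.004, -0.002]]
force: [0.7, 5.5, 8.0]
grip_width: -0.0
```

>>> send_rows([
  [0, 0, 1.5],
  [0, 0, 3],
  [0, 0, 3],
], spin=[0, 0, 0], grip=[1, 1, 1])

```text
t: 4.6
ee_pos: [0.5668, 0.0467, 0.0563]
tool_rot: [[0.004, 0.993, -0.115], [0.004, -0.115, -0.993], [-1.0, 0.004, -0.004]]
force: [1.0, 9.5, 8.0]
grip_width: -0.0001
```

>>> send_rows([
  [0, 0, 2],
  [0, 0, 4],
  [0, 0, 4],
], spin=[0, 0, 0], grip=[1, 1, 1])

```text
t: 4.97
ee_pos: [0.566, 0.0462, 0.0563]
tool_rot: [[0.004, 0.994, -0.113], [0.007, -0.113, -0.994], [-1.0, 0.003, -0.007]]
force: [-1.1, 16.0, 8.7]
grip_width: 0.0
```

>>> send_rows([
  [0, 0, -20],
  [0, 0, -50],
  [-40, 0, -60],
  [-100, 0, -60],
  [-160, 0, -60],
  [-220, 0, -60],
  [-255, 0, -60],
  [-255, 0, -60],
], spin=[0, 0, 0, 0, 0, 0, 0, 0], grip=[1, 1, 1, 1, 0, 0, 0, 0])

```text
t: 5.98
ee_pos: [0.5729, 0.0988, 0.3127]
tool_rot: [[0.005, 0.993, -0.118], [0.0, -0.118, -0.993], [-1.0, 0.005, -0.001]]
force: [-0.3, -0.7, 0.1]
grip_width: 0.0427
```

```bash
python3 - <<'E'
from cell import r
import cv2,pickle
C={}
print(r.sense()["ee_pos"],r.sense()["t"],r.sense()["grip_width"])
for n in ["scene","side","wrist"]:
    C[n]=r.get_calibration(n)
    im=cv2.cvtColor(r.grab_frame(n),cv2.COLOR_RGB2BGR);cv2.imwrite(f"pics/{n}3.png",im)
    if n=="side": cv2.imwrite("pics/side3c.png",cv2.resize(im[150:320,220:360],None,fx=3.5,fy=3.5,interpolation=cv2.INTER_CUBIC))
    if n=="scene": cv2.imwrite("pics/scene3c.png",cv2.resize(im[170:310,200:340],None,fx=4,fy=4,interpolation=cv2.INTER_CUBIC))
pickle.dump(C,open("c3.pkl","wb"))
E
```

```text
[0.57292277 0.0988394  0.31266216] 5.975 0.04271258390120739
```

View pics/scene3c.png

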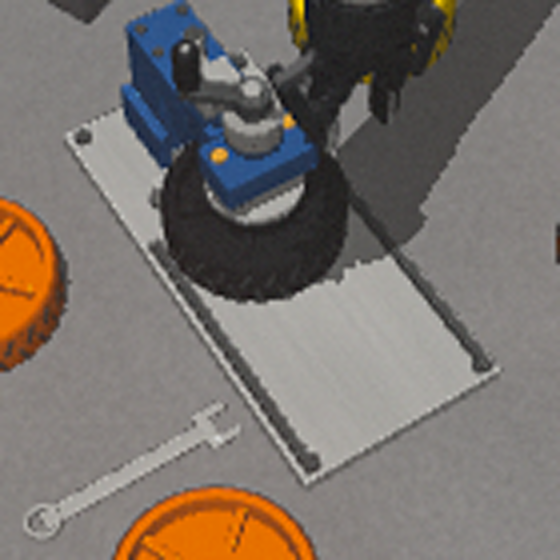

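View pics/side3c.png

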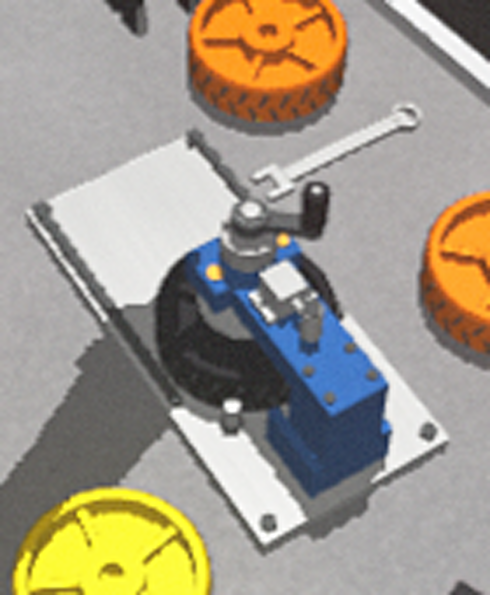

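View pics/wrist3.png

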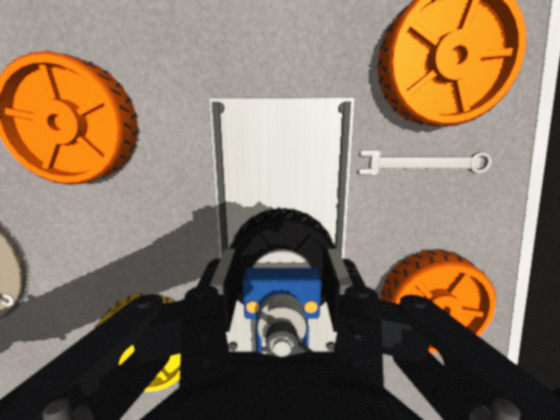

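```bash
python3 - <<'E'
from h import *
C=pickle.load(open("c3.pkl","rb"));W=C["wrist"]
p=np.array([.554,-.0473,-.1182]);c,s=np.cos(p[2]),np.sin(p[2]);Rm=np.array([[c,-s],[s,c]])
loc=lambda X:(np.r_[Rm.T@(X[:2]-p[:2]),X[2]]*1000).round(1)
for u,v,z in [(211,99,.016),(353,98,.016),(252,308,.151),(312,308,.151),(282,343,.2155),(245,270,.15),(322,270,.15)]: print(u,v,loc(ray(W,u,v,z)))
im=cv2.imread("pics/wrist3.png")[240:360,220:340];cv2.imwrite("pics/w3c.png",cv2.resize(im,None,fx=4.5,fy=4.5,interpolation=cv2.INTER_CUBIC))
E
```

```text
211 99 [-99.1 242.6  16. ]
353 98 [100.4 244.2  16. ]
252 308 [-35.5  -3.  151. ]
312 308 [ 37.4  -2.9 151. ]
282 343 [  0.8   2.3 215.5]
245 270 [-42.4  48.  150. ]
322 270 [ 47.6  48.2 150. ]
```

View pics/w3c.png

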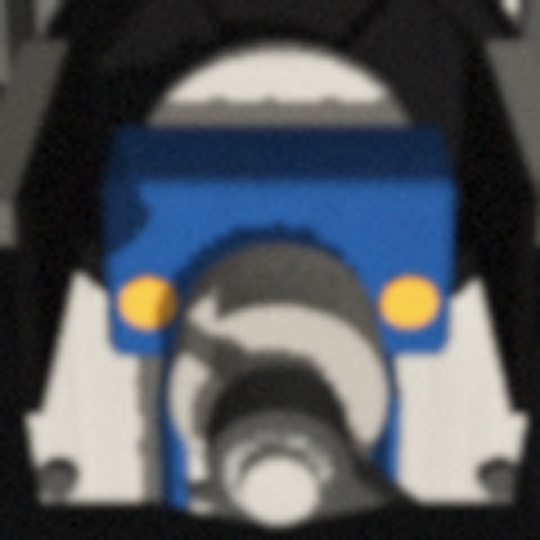

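>>> send_rows([
  [0, 13, 60],
  [0, 26, 120],
  [0, 39.5, 175],
  [0, 39.5, 185],
  [0, 39.5, 185],
  [30, 39.5, 185],
  [60, 39.5, 185],
  [75, 39.5, 185],
  [75, 39.5, 185],
], spin=[0, 0, 0, 0, 0, 0, 0, 0, 0], grip=[0, 0, 0, 0, 0, 0, 0, 0, 0])

```text
t: 7.25
ee_pos: [0.5887, -0.0871, 0.2334]
tool_rot: [[-0.002, 0.993, -0.115], [0.001, -0.115, -0.993], [-1.0, -0.003, -0.0]]
force: [0.2, -1.1, 0.3]
grip_width: 0.0426
```

```bash
python3 - <<'E'
from cell import r
import cv2,pickle
for n in ["scene","side"]:
    im=cv2.cvtColor(r.grab_frame(n),cv2.COLOR_RGB2BGR)
    if n=="side": cv2.imwrite("pics/side4c.png",cv2.resize(im[150:270,240:360],None,fx=4,fy=4,interpolation=cv2.INTER_CUBIC))
    if n=="scene": cv2.imwrite("pics/scene4c.png",cv2.resize(im[130:250,200:320],None,fx=4,fy=4,interpolation=cv2.INTER_CUBIC))
E
```

```text
(no output)
```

View pics/scene4c.png

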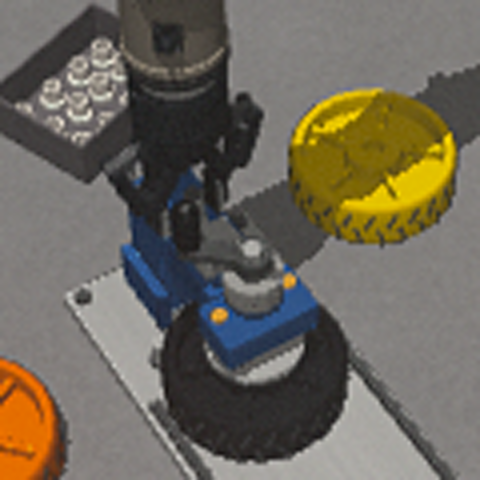

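View pics/side4c.png

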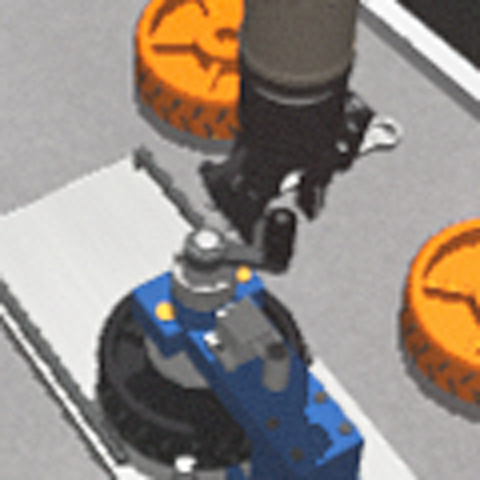

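```bash
python3 - <<'E'
from cell import r
from h import *
s=r.sense();print(s["ee_pos"],s["qvel"].round(3))
T=s["ee_pos"];R=s["tool_rot"]
for n,o in [("scene",(130,200)),("side",(150,240))]:
    c=r.get_calibration(n);im=cv2.cvtColor(r.grab_frame(n),cv2.COLOR_RGB2BGR)
    pts=[("tcp",T),("tipL",T+R@[.015,.021,0]),("tipR",T+R@[.015,-.021,0]),("grip",np.array([.5904,-.0893,.2365]))]
    big=cv2.resize(im[o[0]:o[0]+100,o[1]:o[1]+100],None,fx=6,fy=6,interpolation=cv2.INTER_CUBIC)
    for k,X in pts:
        q=(proj(c,X)-[o[1],o[0]])*6+2.5;cv2.circle(big,tuple(int(v) for v in q),4,(0,255,0) if k!="grip" else (0,0,255),1)
    cv2.imwrite(f"pics/{n}5c.png",big)
E
```

```text
[ 0.58993863 -0.08797976  0.23537736] [ 0.004 -0.008  0.005 -0.012  0.001 -0.     0.   ]
```

View pics/scene5c.png

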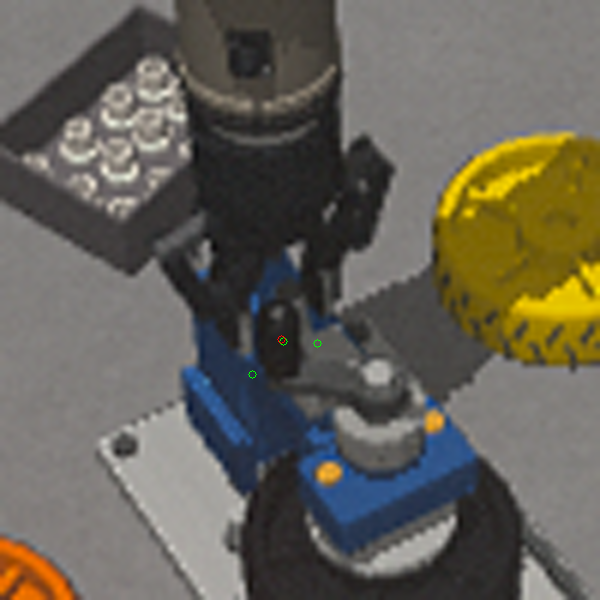

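View pics/side5c.png

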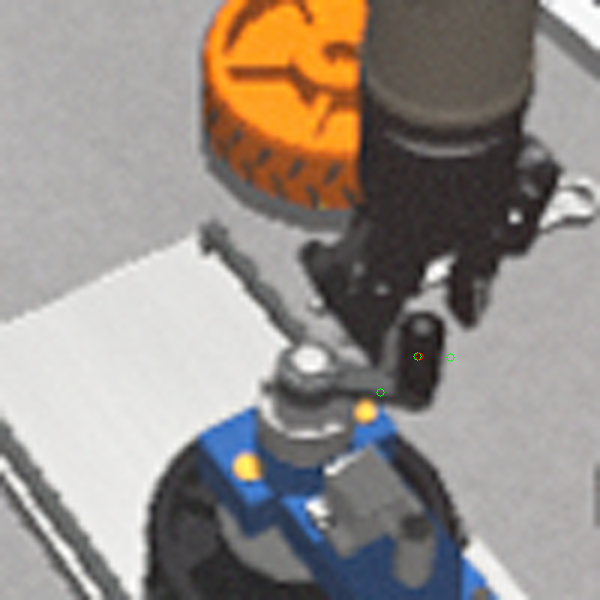

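>>> send_rows([
  [0, 0, 0],
  [0, 0, 0],
  [0, 0, 0],
  [0, 0, 0],
], spin=[0, 0, 0, 0], grip=[0.5, 1, 1, 1], newtons=30)

```text
t: 7.95
ee_pos: [0.59, -0.0889, 0.2356]
tool_rot: [[0.002, 0.993, -0.117], [-0.0, -0.117, -0.993], [-1.0, 0.002, -0.0]]
force: [0.8, -0.3, 5.6]
grip_width: 0.0225
```

```bash
cat > tab.py <<'E'
import numpy as np,sys
a,b,n=map(float,sys.argv[1:4]);n=int(n)
out=[]
for k in range(1,n+1):
    f=np.radians(a+(b-a)*k/n);g=np.radians(a)
    out.append([round(4*np.degrees(f-g)/360,1),round(55*(np.sin(f)-np.sin(g)),1),round(-55*(np.cos(f)-np.cos(g)),1)])
print(out)
E
python3 tab.py 133 193 6; python3 tab.py 193 373 12;python3 tab.py 13 193 12
```

```text
[[np.float64(0.1), np.float64(-7.1), np.float64(6.4)], [np.float64(0.2), np.float64(-15.3), np.float64(11.5)], [np.float64(0.3), np.float64(-24.1), np.float64(15.1)], [np.float64(0.4), np.float64(-33.5), np.float64(17.1)], [np.float64(0.6), np.float64(-43.1), np.float64(17.4)], [np.float64(0.7), np.float64(-52.6), np.float64(16.1)]]
[[np.float64(0.2), np.float64(-13.4), np.float64(-5.0)], [np.float64(0.3), np.float64(-25.1), np.float64(-13.4)], [np.float64(0.5), np.float64(-34.3), np.float64(-24.4)], [np.float64(0.7), np.float64(-40.2), np.float64(-37.5)], [np.float64(0.8), np.float64(-42.6), np.float64(-51.7)], [np.float64(1.0), np.float64(-41.2), np.float64(-66.0)], [np.float64(1.2), np.float64(-36.2), np.float64(-79.4)], [np.float64(1.3), np.float64(-27.9), np.float64(-91.1)], [np.float64(1.5), np.float64(-16.8), np.float64(-100.2)], [np.float64(1.7), np.float64(-3.7), np.float64(-106.2)], [np.float64(1.8), np.float64(10.5), np.float64(-108.6)], [np.float64(2.0), np.float64(24.7), np.float64(-107.2)]]
[[np.float64(0.2), np.float64(13.4), np.float64(5.0)], [np.float64(0.3), np.float64(25.1), np.float64(13.4)], [np.float64(0.5), np.float64(34.3), np.float64(24.4)], [np.float64(0.7), np.float64(40.2), np.float64(37.5)], [np.float64(0.8), np.float64(42.6), np.float64(51.7)], [np.float64(1.0), np.float64(41.2), np.float64(66.0)], [np.float64(1.2), np.float64(36.2), np.float64(79.4)], [np.float64(1.3), np.float64(27.9), np.float64(91.1)], [np.float64(1.5), np.float64(16.8), np.float64(100.2)], [np.float64(1.7), np.float64(3.7), np.float64(106.2)], [np.float64(1.8), np.float64(-10.5), np.float64(108.6)], [np.float64(2.0), np.float64(-24.7), np.float64(107.2)]]
```

>>> send_rows([
  [0.1, -7.1, 6.4],
  [0.2, -15.3, 11.5],
  [0.3, -24.1, 15.1],
  [0.4, -33.5, 17.1],
  [0.6, -43.1, 17.4],
  [0.7, -52.6, 16.1],
  [0.7, -52.6, 16.1],
  [0.7, -52.6, 16.1],
], spin=[0, 0, 0, 0, 0, 0, 0, 0], grip=[1, 1, 1, 1, 1, 1, 1, 1])

```text
t: 8.95
ee_pos: [0.5347, -0.0986, 0.2348]
tool_rot: [[0.0, 0.993, -0.117], [0.0, -0.117, -0.993], [-1.0, 0.0, -0.0]]
force: [-3.1, 1.2, 9.3]
grip_width: 0.0223
```

>>> send_rows([
  [0.0, -13.4, -5.0],
  [0.0, -25.1, -13.4],
  [0.2, -34.3, -24.4],
  [0.4, -40.2, -37.5],
  [0.6, -42.6, -51.7],
  [0.8, -41.2, -66.0],
  [1.0, -36.2, -79.4],
  [1.2, -27.9, -91.1],
  [1.3, -16.8, -100.2],
  [1.5, -3.7, -106.2],
  [1.7, 10.5, -108.6],
  [1.8, 24.7, -107.2],
], spin=[0, 0, 0, 0, 0, 0, 0, 0, 0, 0, 0, 0], grip=[1, 1, 1, 1, 1, 1, 1, 1, 1, 1, 1, 1])

```text
t: 10.45
ee_pos: [0.5717, 0.0052, 0.2328]
tool_rot: [[-0.001, 0.993, -0.116], [-0.0, -0.116, -0.993], [-1.0, -0.001, 0.0]]
force: [-3.0, -1.7, 11.7]
grip_width: 0.0224
```

>>> send_rows([
  [0.2, 13.4, 5.0],
  [0.3, 25.1, 13.4],
  [0.5, 34.3, 24.4],
  [0.7, 40.2, 37.5],
  [0.8, 42.6, 51.7],
  [1.0, 41.2, 66.0],
  [1.2, 36.2, 79.4],
  [1.3, 27.9, 91.1],
  [1.5, 16.8, 100.2],
  [1.7, 3.7, 106.2],
  [1.8, -10.5, 108.6],
  [2.0, -24.7, 107.2],
], spin=[0, 0, 0, 0, 0, 0, 0, 0, 0, 0, 0, 0], grip=[1, 1, 1, 1, 1, 1, 1, 1, 1, 1, 1, 1])

```text
t: 11.95
ee_pos: [0.5353, -0.0989, 0.2309]
tool_rot: [[0.002, 0.993, -0.118], [-0.0, -0.117, -0.993], [-1.0, 0.002, 0.0]]
force: [2.6, 0.9, 5.7]
grip_width: 0.0224
```

```bash
python3 - <<'E'
from cell import r
import cv2
s=r.sense();print(s["ee_pos"],s["force"])
for n in ["scene","side"]:
    im=cv2.cvtColor(r.grab_frame(n),cv2.COLOR_RGB2BGR)
    if n=="side": cv2.imwrite("pics/side6c.png",cv2.resize(im[150:270,240:360],None,fx=4,fy=4,interpolation=cv2.INTER_CUBIC))
    if n=="scene": cv2.imwrite("pics/scene6c.png",cv2.resize(im[130:250,200:320],None,fx=4,fy=4,interpolation=cv2.INTER_CUBIC))
s=r.sense();print(s["ee_pos"],s["force"])
E
```

```text
[ 0.53528151 -0.09886992  0.23085144] [2.57346347 0.94633697 5.70563036]
[ 0.53370953 -0.09814199  0.23079535] [-2.90363553 -0.76594896 10.87354702]
```

View pics/scene6c.png

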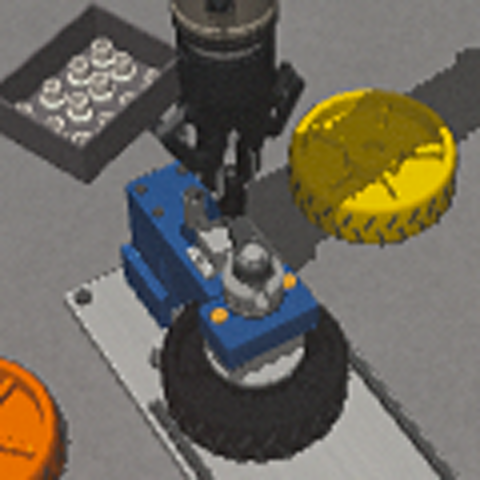

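View pics/side6c.png

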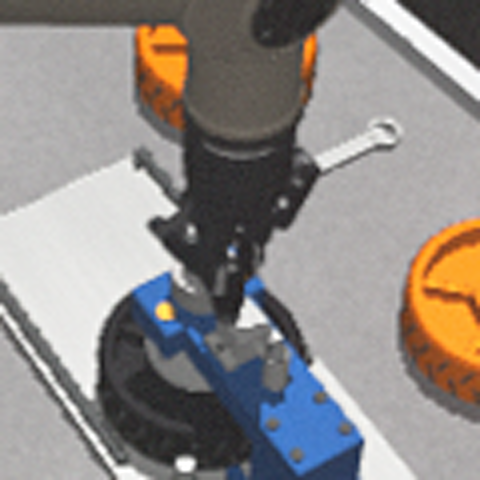

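>>> send_rows([
  [0.2, -13.4, -5.0],
  [0.3, -25.1, -13.4],
  [0.5, -34.3, -24.4],
  [0.7, -40.2, -37.5],
  [0.8, -42.6, -51.7],
  [1.0, -41.2, -66.0],
  [1.2, -36.2, -79.4],
  [1.3, -27.9, -91.1],
  [1.5, -16.8, -100.2],
  [1.7, -3.7, -106.2],
  [1.8, 10.5, -108.6],
  [2.0, 24.7, -107.2],
], spin=[0, 0, 0, 0, 0, 0, 0, 0, 0, 0, 0, 0], grip=[1, 1, 1, 1, 1, 1, 1, 1, 1, 1, 1, 1])

```text
t: 13.55
ee_pos: [0.5716, 0.0052, 0.2288]
tool_rot: [[-0.001, 0.993, -0.116], [-0.0, -0.116, -0.993], [-1.0, -0.001, 0.0]]
force: [-3.8, -2.5, 11.4]
grip_width: 0.022
```

>>> send_rows([
  [0.2, 13.4, 5.0],
  [0.3, 25.1, 13.4],
  [0.5, 34.3, 24.4],
  [0.7, 40.2, 37.5],
  [0.8, 42.6, 51.7],
  [1.0, 41.2, 66.0],
  [1.2, 36.2, 79.4],
  [1.3, 27.9, 91.1],
  [1.5, 16.8, 100.2],
  [1.7, 3.7, 106.2],
  [1.8, -10.5, 108.6],
  [2.0, -24.7, 107.2],
], spin=[0, 0, 0, 0, 0, 0, 0, 0, 0, 0, 0, 0], grip=[1, 1, 1, 1, 1, 1, 1, 1, 1, 1, 1, 1])

```text
t: 15.05
ee_pos: [0.5353, -0.0989, 0.2269]
tool_rot: [[0.002, 0.993, -0.118], [-0.0, -0.118, -0.993], [-1.0, 0.002, 0.0]]
force: [3.7, 0.7, 8.1]
grip_width: 0.0223
```

```bash
python3 tab.py 193 360 11 | sed 's/np.float64//g'
```

```text
[[(0.2), (-13.6), (-5.1)], [(0.3), (-25.4), (-13.6)], [(0.5), (-34.5), (-24.9)], [(0.7), (-40.4), (-38.2)], [(0.8), (-42.6), (-52.5)], [(1.0), (-41.0), (-67.0)], [(1.2), (-35.6), (-80.5)], [(1.3), (-26.9), (-92.1)], [(1.5), (-15.4), (-101.0)], [(1.7), (-2.0), (-106.7)], [(1.9), (12.4), (-108.6)]]
```

>>> send_rows([
  [0.2, -13.6, -5.1],
  [0.3, -25.4, -13.6],
  [0.5, -34.5, -24.9],
  [0.7, -40.4, -38.2],
  [0.8, -42.6, -52.5],
  [1.0, -41.0, -67.0],
  [1.2, -35.6, -80.5],
  [1.3, -26.9, -92.1],
  [1.5, -15.4, -101.0],
  [1.7, -2.0, -106.7],
  [1.9, 12.4, -108.6],
  [1.9, 12.4, -108.6],
], spin=[0, 0, 0, 0, 0, 0, 0, 0, 0, 0, 0, 0], grip=[1, 1, 1, 1, 1, 1, 1, 1, 1, 1, 1, 1])

```text
t: 16.55
ee_pos: [0.5612, 0.0075, 0.225]
tool_rot: [[0.002, 0.993, -0.117], [-0.001, -0.117, -0.993], [-1.0, 0.002, 0.0]]
force: [2.6, -2.5, 8.6]
grip_width: 0.022
```

>>> send_rows([
  [0, 0, 0],
  [0, 0, 0],
  [0, 0, 0],
], spin=[0, 0, 0], grip=[1, 1, 1])

```text
t: 16.92
ee_pos: [0.5606, 0.0075, 0.225]
tool_rot: [[0.002, 0.993, -0.117], [-0.001, -0.117, -0.993], [-1.0, 0.002, 0.0]]
force: [2.8, -1.2, 6.6]
grip_width: 0.0222
```

```bash
python3 - <<'E'
from cell import r
import cv2,numpy as np,pickle
s=r.sense();print(s["ee_pos"],s["force"])
d=s["ee_pos"][:2]-[.5548,-.0474];th=-.1175;c,q=np.cos(th),np.sin(th);x=c*d[0]+q*d[1];y=-q*d[0]+c*d[1];print(x,y,np.degrees(np.arctan2(x,y)))
C={}
for n in ["scene","side","wrist"]:
    C[n]=r.get_calibration(n)
    im=cv2.cvtColor(r.grab_frame(n),cv2.COLOR_RGB2BGR);cv2.imwrite(f"pics/{n}7.png",im)
    if n=="side": cv2.imwrite("pics/side7c.png",cv2.resize(im[160:260,250:350],None,fx=6,fy=6,interpolation=cv2.INTER_CUBIC))
    if n=="scene": cv2.imwrite("pics/scene7c.png",cv2.resize(im[130:250,200:320],None,fx=4,fy=4,interpolation=cv2.INTER_CUBIC))
pickle.dump(C,open("c7.pkl","wb"))
E
```

```text
[0.56059533 0.00753735 0.22499265] [ 2.82056178 -1.22481548  6.56673652]
-0.0006849205763757998 0.05523793381731681 -0.7104003469927456
```

View pics/side7c.png

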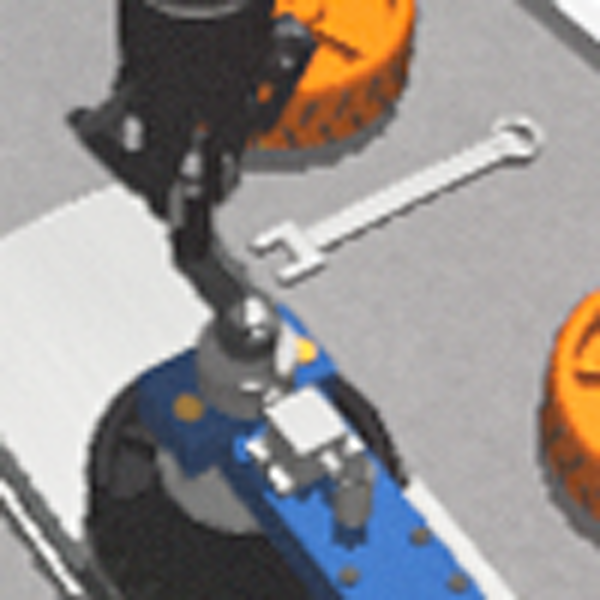

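View pics/scene7c.png

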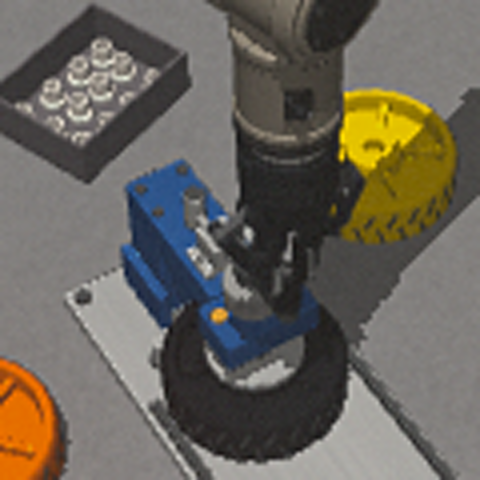

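View pics/wrist7.png

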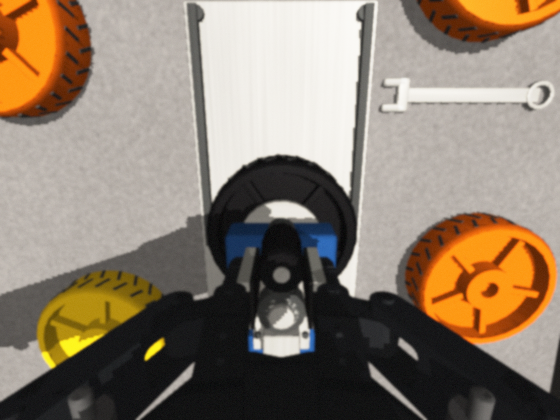

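>>> send_rows([
  [0, 0, 0],
  [0, 0, 0],
  [-10, 0, 0],
  [-50, 0, 0],
  [-85, 0, 10],
  [-85, 0, 60],
  [-85, 0, 120],
  [-85, 0, 175],
  [-85, 0, 187],
  [-85, 0, 187],
  [-85, 0, 187],
], spin=[0, 0, 0, 0, 0, 0, 0, 0, 0, 0, 0], grip=[0, 0, 0, 0, 0, 0, 0.5, 1, 1, 1, 1])

```text
t: 18.45
ee_pos: [0.5389, -0.1756, 0.3091]
tool_rot: [[0.0, 0.994, -0.114], [0.001, -0.114, -0.994], [-1.0, -0.0, -0.001]]
force: [0.9, -0.0, 0.7]
grip_width: -0.0001
```

```bash
python3 - <<'E'
from cell import r
import cv2,numpy as np,pickle
s=r.sense();print(s["ee_pos"],s["force"])
d=s["ee_pos"][:2]-[.5545,-.0474];th=-.1175;c,q=np.cos(th),np.sin(th);x=c*d[0]+q*d[1];y=-q*d[0]+c*d[1];print(x,y)
C={}
for n in ["scene","side","wrist"]:
    C[n]=r.get_calibration(n)
    im=cv2.cvtColor(r.grab_frame(n),cv2.COLOR_RGB2BGR);cv2.imwrite(f"pics/{n}8.png",im)
    if n=="side": cv2.imwrite("pics/side8c.png",cv2.resize(im[160:260,250:350],None,fx=6,fy=6,interpolation=cv2.INTER_CUBIC))
    if n=="scene": cv2.imwrite("pics/scene8c.png",cv2.resize(im[150:250,210:310],None,fx=6,fy=6,interpolation=cv2.INTER_CUBIC))
pickle.dump(C,open("c8.pkl","wb"))
E
```

```text
[ 0.53885235 -0.175584    0.30913953] [ 0.87571969 -0.01232484  0.65943362]
-0.0005127676118452072 -0.1291345213332068
```

View pics/side8c.png

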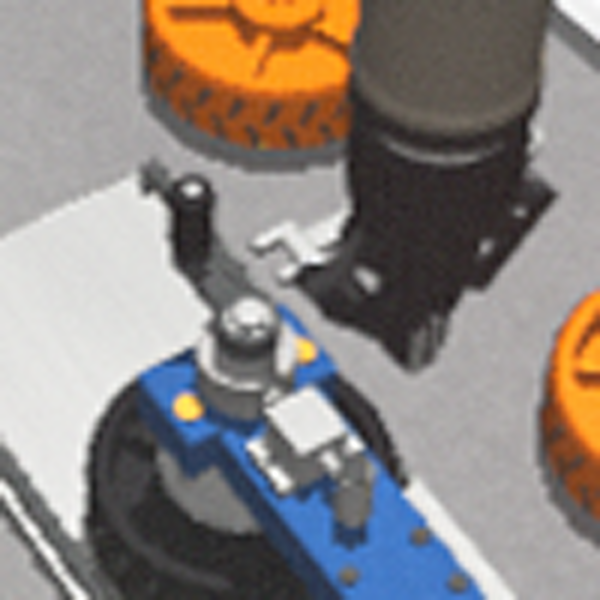

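View pics/scene8c.png

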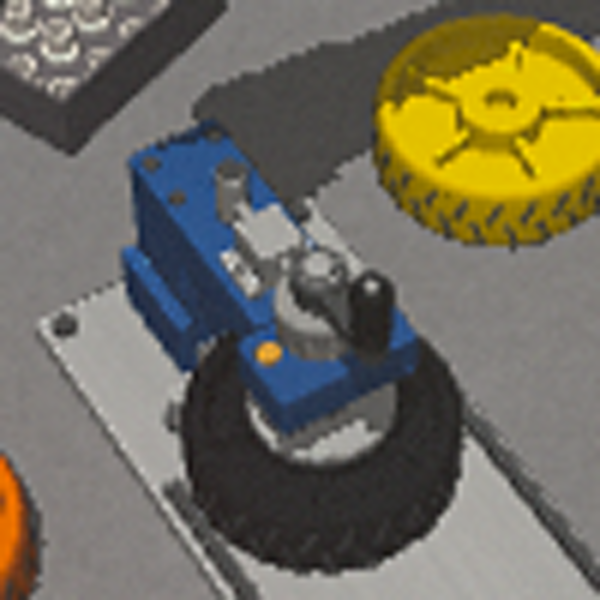

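View pics/wrist8.png

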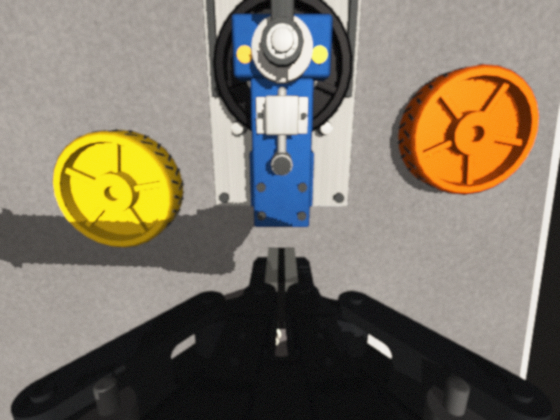

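```bash
python3 - <<'E'
from h import *
C=pickle.load(open("c8.pkl","rb"));W=C["wrist"];S=C["side"];K=C["scene"]
p=np.array([.5545,-.0474,-.1175]);c,s=np.cos(p[2]),np.sin(p[2]);Rm=np.array([[c,-s],[s,c]])
loc=lambda X:(np.r_[Rm.T@(X[:2]-p[:2]),X[2]]*1000).round(1)
for n,u,v,z in [("pin",282,164,.191),("bolt",244,54,.151),("bolt",320,54,.151),("boss",283,41,.205)]: print(n,loc(ray(W,u,v,z)))
sp=lambda a,b:np.array([250+a/6,160+b/6]);kp=lambda a,b:np.array([210+a/6,150+b/6])
for n,a,b in [("griptop",(194,188),(374,285)),("boss",(248,308),(320,262)),("pintop",(353,468),(231,172))]:
    print(n,loc(tri(S,sp(*a),K,kp(*b))[0]))
im=cv2.imread("pics/wrist8.png")[0:180,200:360];cv2.imwrite("pics/w8c.png",cv2.resize(im,None,fx=3.3,fy=3.3,interpolation=cv2.INTER_CUBIC))
E
```

```text
pin [  0.2 -97.6 191. ]
bolt [-36.1   0.2 151. ]
bolt [ 35.7   0.5 151. ]
boss [ 3.00e-01 -1.00e-01  2.05e+02]
griptop [  0.6  55.2 248.9]
boss [  0.3   0.6 210.4]
pintop [  0.3 -97.6 190. ]
```

View pics/w8c.png

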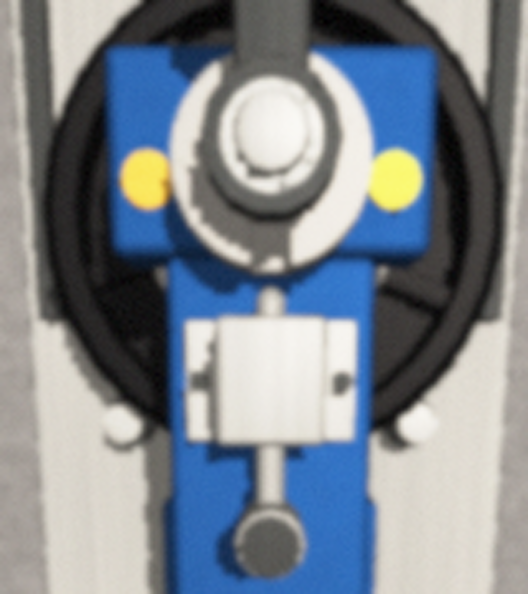

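>>> send_rows([
  [40, 0, 0],
  [90, 0, 0],
  [125, 0, 0],
  [131, 0, 0],
  [131, 0, 0],
  [131, 0, 0],
  [131, 0, -6],
  [131, 0, -12],
  [131, 0, -16],
  [131, 0, -18],
  [131, 0, -18],
], spin=[0, 0, 0, 0, 0, 0, 0, 0, 0, 0, 0], grip=[1, 1, 1, 1, 1, 1, 1, 1, 1, 1, 1])

```text
t: 19.98
ee_pos: [0.5406, -0.1601, 0.1783]
tool_rot: [[0.0, 0.993, -0.117], [-0.0, -0.117, -0.993], [-1.0, 0.0, 0.0]]
force: [-0.5, -1.5, 1.8]
grip_width: 0.0002
```

>>> send_rows([
  [0, 0, -3],
  [0, 0, -6],
  [0, 0, -8],
  [0, 0, -8],
], spin=[0, 0, 0, 0], grip=[1, 1, 1, 1])

```text
t: 20.48
ee_pos: [0.5416, -0.1516, 0.1782]
tool_rot: [[0.0, 0.993, -0.116], [0.0, -0.116, -0.993], [-1.0, 0.0, -0.0]]
force: [0.7, -1.4, 2.1]
grip_width: -0.0002
```

>>> send_rows([
  [0, 0, -2],
  [0, 0, -4],
  [0, 0, -5],
  [0, 0, -5],
], spin=[0, 0, 0, 0], grip=[1, 1, 1, 1])

```text
t: 20.98
ee_pos: [0.542, -0.1468, 0.1781]
tool_rot: [[0.0, 0.993, -0.116], [0.0, -0.116, -0.993], [-1.0, 0.0, -0.0]]
force: [0.1, -0.1, 1.7]
grip_width: 0.0001
```

>>> send_rows([
  [0, 0, -1.5],
  [0, 0, -3],
  [0, 0, -3],
], spin=[0, 0, 0], grip=[1, 1, 1])

```text
t: 21.35
ee_pos: [0.5424, -0.144, 0.179]
tool_rot: [[0.0, 0.993, -0.117], [0.0, -0.117, -0.993], [-1.0, 0.0, -0.0]]
force: [-2.4, -2.0, 10.2]
grip_width: -0.0002
```

```bash
cat > look.py <<'E'
import sys
from cell import r
import cv2
k=sys.argv[1]
s=r.sense();print(s["ee_pos"],s["force"],s["moment"],s["t"])
a=[cv2.cvtColor(r.grab_frame(n),cv2.COLOR_RGB2BGR) for n in("side","scene","wrist")]
cv2.imwrite(f"pics/l{k}.png",cv2.hconcat([cv2.resize(a[0][180:260,270:350],None,fx=4.9,fy=4.9,interpolation=cv2.INTER_CUBIC),cv2.resize(a[1][150:230,220:300],None,fx=4.9,fy=4.9,interpolation=cv2.INTER_CUBIC)]))
cv2.imwrite(f"pics/w{k}.png",a[2])
E
python3 look.py 9
```

```text
[ 0.5424323  -0.14403368  0.1790028 ] [-2.42951358 -2.01673997 10.20779522] [-0.41465163  0.52575933  0.00412259] 21.35
```

View pics/l9.png

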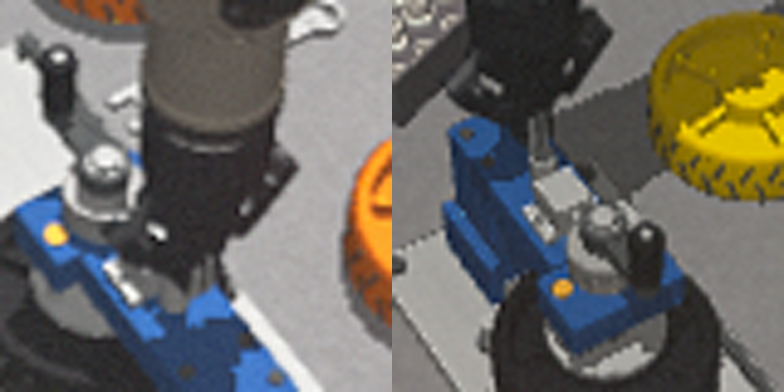

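View pics/w9.png

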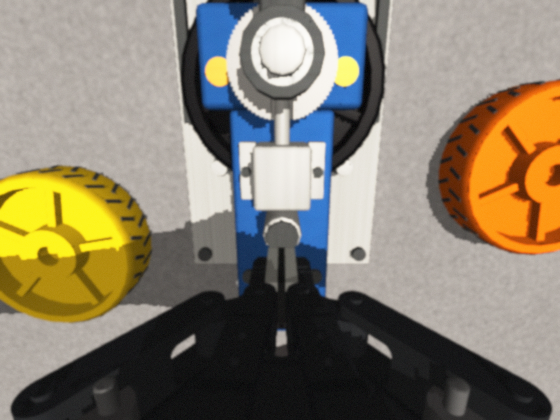

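```bash
python3 - <<'E'
from h import *
from cell import r
W=r.get_calibration("wrist")
p=np.array([.5545,-.0474,-.1175]);c,s=np.cos(p[2]),np.sin(p[2]);Rm=np.array([[c,-s],[s,c]])
loc=lambda X:(np.r_[Rm.T@(X[:2]-p[:2]),X[2]]*1000).round(1)
for v in (215,230,247): print(v,loc(ray(W,282,v,.191)))
for v in (143,208): print(v,loc(ray(W,282,v,.182)))
im=cv2.imread("pics/w9.png")[0:300,180:390];cv2.imwrite("pics/w9c.png",cv2.resize(im,None,fx=2,fy=2,interpolation=cv2.INTER_CUBIC)[:600])
print(r.sense()["force"],r.sense()["ee_pos"])
E
```

```text
215 [ -0.3 -71.3 191. ]
230 [ -0.3 -79.4 191. ]
247 [ -0.2 -88.8 191. ]
143 [ -0.3 -36.5 182. ]
208 [ -0.2 -70.4 182. ]
[-2.19450179 -2.18782515  9.87875687] [ 0.54240806 -0.14408126  0.17896894]
```

View pics/w9c.png

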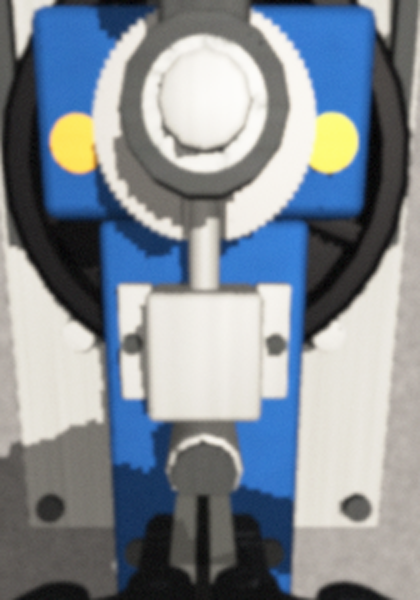

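>>> send_rows([
  [0, 0, -2],
  [0, 0, -3],
  [0, 0, -3],
], spin=[0, 0, 0], grip=[1, 1, 1])

```text
t: 21.88
ee_pos: [0.5429, -0.1424, 0.1791]
tool_rot: [[0.001, 0.993, -0.118], [-0.002, -0.118, -0.993], [-1.0, 0.001, 0.001]]
force: [-1.9, -5.1, 8.9]
grip_width: 0.0004
```

>>> send_rows([
  [0, 0, -2],
  [0, 0, -3],
  [0, 0, -3],
], spin=[0, 0, 0], grip=[1, 1, 1])

```text
t: 22.25
ee_pos: [0.5435, -0.1396, 0.1792]
tool_rot: [[0.002, 0.993, -0.118], [-0.002, -0.118, -0.993], [-1.0, 0.002, 0.002]]
force: [-2.0, -5.5, 8.6]
grip_width: -0.0001
```

```bash
python3 look.py 10; python3 - <<'E'
import cv2
im=cv2.imread("pics/w10.png")[0:300,180:390];cv2.imwrite("pics/w10c.png",cv2.resize(im,None,fx=2,fy=2,interpolation=cv2.INTER_CUBIC))
E
```

```text
[ 0.54353019 -0.13960325  0.17920549] [-2.00951946 -5.49371392  8.59286786] [-1.11300318  0.28999258  0.00492605] 22.25
```

View pics/w10c.png

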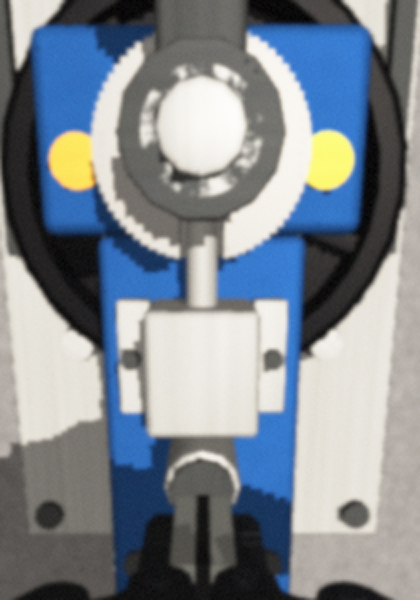

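View pics/l10.png

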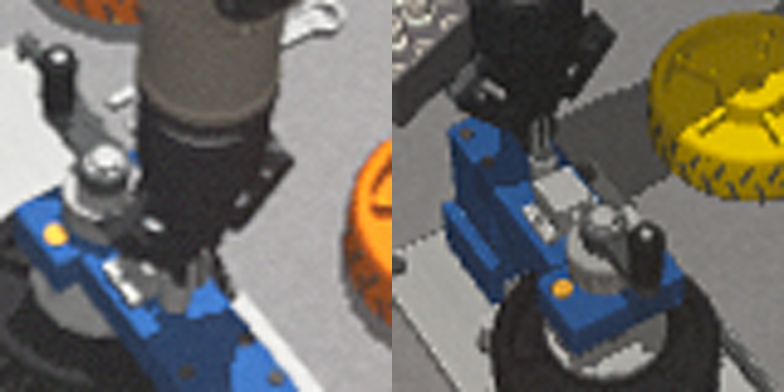

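>>> send_rows([
  [0, 0, 15],
  [0, 0, 35],
  [-40, 0, 40],
  [-90, 0, 42],
  [-131, 0, 42],
  [-131, 0, 42],
  [-131, 0, 42],
], spin=[0, 0, 0, 0, 0, 0, 0], grip=[1, 1, 1, 1, 1, 1, 1])

```text
t: 23.28
ee_pos: [0.5375, -0.1788, 0.3079]
tool_rot: [[-0.002, 0.993, -0.116], [0.001, -0.116, -0.993], [-1.0, -0.002, -0.001]]
force: [-0.1, -0.5, 0.6]
grip_width: -0.0004
```

```bash
python3 look.py 11; python3 - <<'E'
import cv2
from h import *
from cell import r
W=r.get_calibration("wrist");pickle.dump(W,open("w11.pkl","wb"))
im=cv2.imread("pics/w11.png")[0:200,190:370];cv2.imwrite("pics/w11c.png",cv2.resize(im,None,fx=3,fy=3,interpolation=cv2.INTER_CUBIC))
E
```

```text
[ 0.53748654 -0.17880808  0.30790822] [-0.10284016 -0.48883191  0.5777163 ] [ 0.06854227 -0.01391433  0.01008254] 23.275
```

View pics/w11c.png

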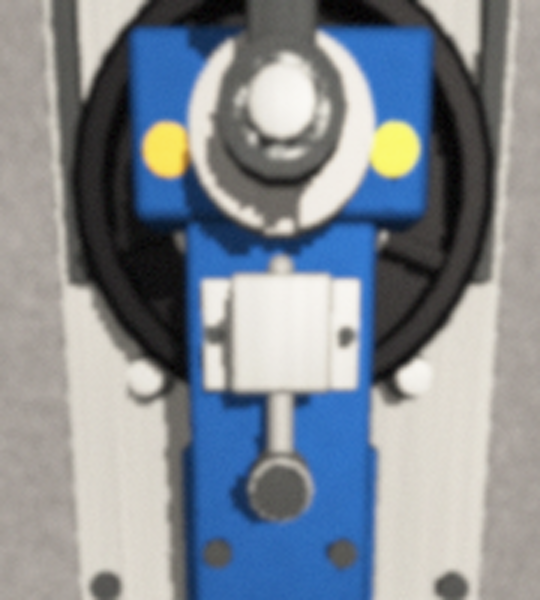

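View pics/l11.png

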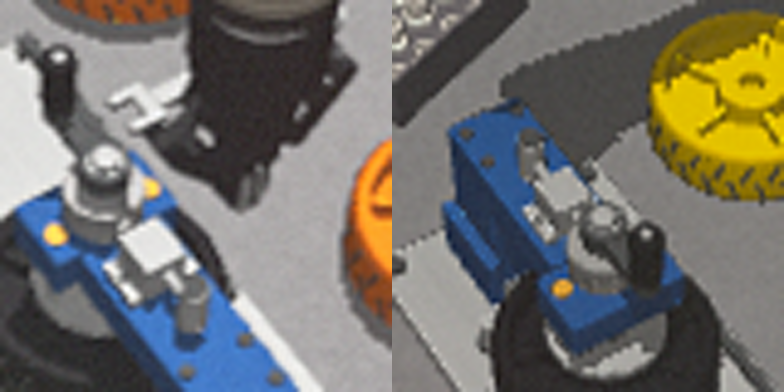

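```bash
python3 - <<'E'
from h import *
W=pickle.load(open("w11.pkl","rb"))
p=np.array([.5545,-.0474,-.1175]);c,s=np.cos(p[2]),np.sin(p[2]);Rm=np.array([[c,-s],[s,c]])
loc=lambda X:(np.r_[Rm.T@(X[:2]-p[:2]),X[2]]*1000).round(1)
print(loc(ray(W,283,163.3,.191)))
from cell import r
s=r.sense();print(loc(s["ee_pos"]))
E
```

```text
[  -0.3 -100.3  191. ]
[  -1.6 -132.9  307.4]
```

>>> send_rows([
  [0, 1, -15],
  [0, 1, -29],
  [0, 1, -29],
  [40, 1, -29],
  [90, 1, -29],
  [122, 1, -29],
  [129, 1, -29],
  [129, 1, -29],
  [129, 1, -29],
], spin=[0, 0, 0, 0, 0, 0, 0, 0, 0], grip=[0, 0, 0, 0, 0, 0, 0, 0, 0])

```text
t: 24.55
ee_pos: [0.5437, -0.1514, 0.1818]
tool_rot: [[0.003, 0.993, -0.117], [-0.0, -0.117, -0.993], [-1.0, 0.003, 0.0]]
force: [0.5, -0.1, -0.2]
grip_width: 0.0426
```

```bash
python3 look.py 12; python3 - <<'E'
import cv2
im=cv2.imread("pics/w12.png")[0:300,180:390];cv2.imwrite("pics/w12c.png",cv2.resize(im,None,fx=2,fy=2,interpolation=cv2.INTER_CUBIC))
E
```

```text
[ 0.54367316 -0.15135236  0.18179192] [ 0.46764127 -0.06986972 -0.19944612] [0.0782473  0.06894231 0.0113818 ] 24.55
```

View pics/w12c.png

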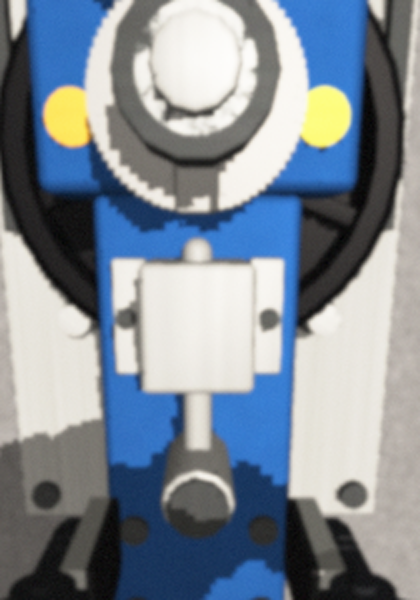

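View pics/l12.png

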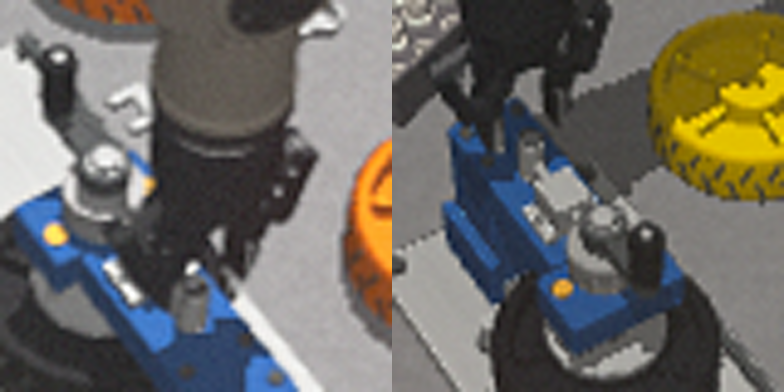

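>>> send_rows([
  [0, 0, 0],
  [0, 0, 0],
  [0, 0, 0],
  [0, 0, 0],
], spin=[0, 0, 0, 0], grip=[0.5, 1, 1, 1], newtons=40)

```text
t: 25.2
ee_pos: [0.5424, -0.151, 0.1801]
tool_rot: [[-0.0, 0.993, -0.117], [0.0, -0.117, -0.993], [-1.0, -0.0, -0.0]]
force: [0.8, -0.4, -0.2]
grip_width: -0.0001
```

>>> send_rows([
  [0, 0, -4],
  [0, 0, -8],
  [0, 0, -12],
  [0, 0, -14],
  [0, 0, -14],
], spin=[0, 0, 0, 0, 0], grip=[1, 1, 1, 1, 1])

```text
t: 25.82
ee_pos: [0.5442, -0.1369, 0.1801]
tool_rot: [[-0.0, 0.993, -0.116], [0.0, -0.116, -0.993], [-1.0, -0.0, -0.0]]
force: [0.4, 0.7, -0.3]
grip_width: -0.0001
```

```bash
python3 look.py 13; python3 - <<'E'
import cv2
im=cv2.imread("pics/w13.png")[0:300,180:390];cv2.imwrite("pics/w13c.png",cv2.resize(im,None,fx=2,fy=2,interpolation=cv2.INTER_CUBIC))
E
```

```text
[ 0.54415619 -0.13693234  0.18008519] [ 0.42541615  0.74061323 -0.30081877] [-0.03502019 -0.0004841  -0.03784568] 25.825
```

View pics/w13c.png

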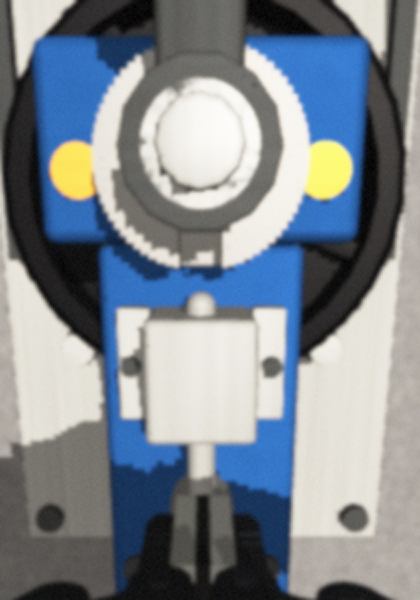

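View pics/l13.png

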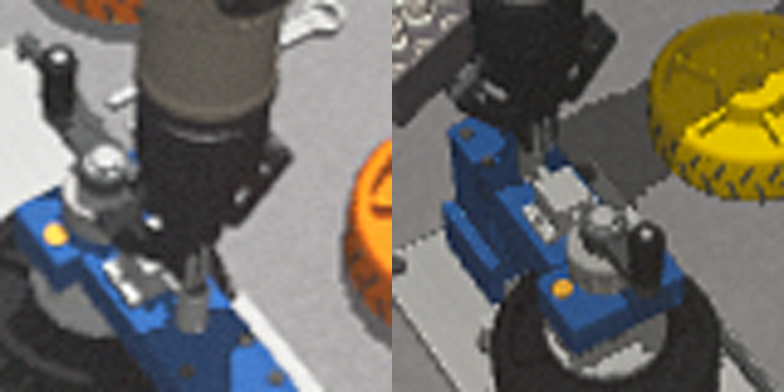

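```bash
python3 - <<'E'
from h import *
from cell import r
S=r.get_calibration("side");K=r.get_calibration("scene")
def zat(c,uv,T):
    zs=np.arange(T[2]-.04,T[2]+.03,.001);e=[np.linalg.norm(proj(c,np.r_[T[:2],z])-uv) for z in zs];i=np.argmin(e);return zs[i]-T[2],e[i]
print(zat(S,(319.2,221.3),np.array([.5383,-.1780,.309])))
T=np.array([.54416,-.13693,.18009])
for k,o in(("side",S),("scene",K)): print(k,[proj(o,T+[0,0,d]).round(1) for d in(-.017,0,.011)])
a=[cv2.cvtColor(r.grab_frame(n),cv2.COLOR_RGB2BGR) for n in("side","scene")]
print(r.sense()["ee_pos"])
out=[]
for im,(u,v),c in zip(a,((300,230),(245,170)),(S,K)):
    b=cv2.resize(im[v-25:v+25,u-25:u+25],None,fx=7.8,fy=7.8,interpolation=cv2.INTER_CUBIC)
    for d in (-.017,0):
        q=(proj(c,T+[0,0,d])-[u-25,v-25])*7.8+3.4;cv2.circle(b,tuple(int(x) for x in q),3,(0,255,0),1)
    out.append(b)
cv2.imwrite("pics/l14.png",cv2.hconcat(out))
E
```

```text
(np.float64(0.006000000000000061), np.float64(1.0957468951865832))
side [array([306.9, 241.3]), array([307.2, 238.1]), array([307.4, 236. ])]
scene [array([249.9, 185. ]), array([249.7, 181.9]), array([249.6, 179.8])]
[ 0.5440842  -0.13736985  0.18010005]
```

View pics/l14.png

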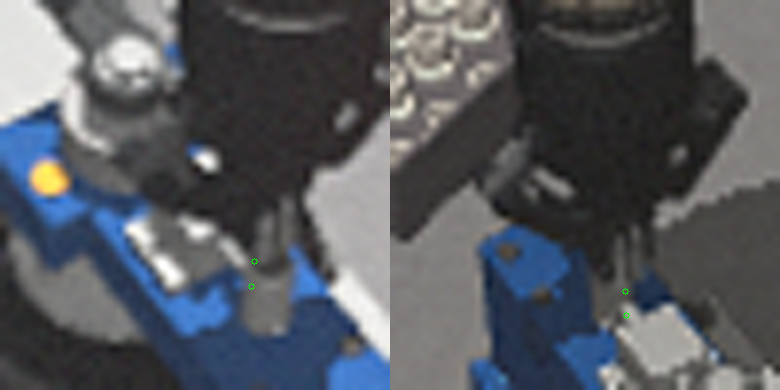

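>>> send_rows([
  [-15, 0, 0],
  [-25, 0, 10],
  [-25, 0, 38],
  [-25, 0, 38],
  [0, 0, 38],
  [27, 0, 38],
  [27, 0, 38],
  [27, 0, 38],
], spin=[0, 0, 0, 0, 0, 0, 0, 0], grip=[1, 1, 1, 1, 1, 1, 1, 1])

```text
t: 27.08
ee_pos: [0.5404, -0.1749, 0.1542]
tool_rot: [[0.001, 0.993, -0.117], [-0.0, -0.117, -0.993], [-1.0, 0.001, -0.0]]
force: [0.1, 0.1, -0.3]
grip_width: 0.0001
```

```bash
python3 look.py 15; python3 - <<'E'
import cv2
im=cv2.imread("pics/w15.png")[0:300,180:390];cv2.imwrite("pics/w15c.png",cv2.resize(im,None,fx=2,fy=2,interpolation=cv2.INTER_CUBIC))
E
```

```text
[ 0.54040253 -0.17487731  0.15421963] [ 0.08053381  0.10317334 -0.32794811] [-0.03406408 -0.05757126 -0.00700268] 27.075
```

View pics/w15c.png

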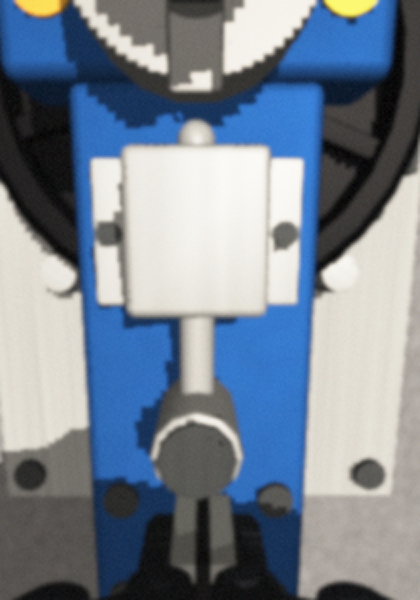

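View pics/l15.png

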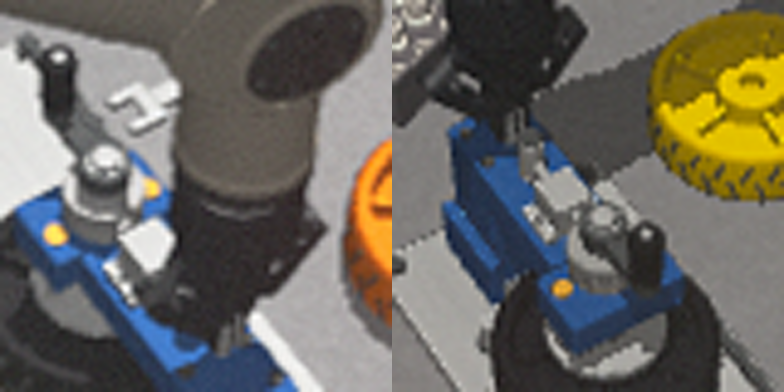

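>>> send_rows([
  [0, 0, -5],
  [0, 0, -9],
  [0, 0, -12],
  [0, 0, -15],
  [0, 0, -18],
  [0, 0, -20],
  [0, 0, -20],
], spin=[0, 0, 0, 0, 0, 0, 0], grip=[1, 1, 1, 1, 1, 1, 1])

```text
t: 28.1
ee_pos: [0.542, -0.1546, 0.153]
tool_rot: [[-0.0, 0.993, -0.116], [0.0, -0.116, -0.993], [-1.0, -0.0, -0.0]]
force: [0.9, -0.5, 0.4]
grip_width: -0.0002
```

>>> send_rows([
  [0, 0, -2],
  [0, 0, -4],
  [0, 0, -6],
  [0, 0, -6],
], spin=[0, 0, 0, 0], grip=[1, 1, 1, 1])

```text
t: 28.6
ee_pos: [0.5426, -0.1493, 0.153]
tool_rot: [[-0.0, 0.993, -0.117], [-0.0, -0.117, -0.993], [-1.0, -0.0, 0.0]]
force: [1.9, -2.3, -0.1]
grip_width: -0.0002
```

>>> send_rows([
  [0, 0, -2],
  [0, 0, -3],
  [0, 0, -3],
], spin=[0, 0, 0], grip=[1, 1, 1])

```text
t: 28.98
ee_pos: [0.5426, -0.1492, 0.1531]
tool_rot: [[-0.0, 0.993, -0.119], [-0.003, -0.119, -0.993], [-1.0, 0.0, 0.003]]
force: [0.1, -9.1, -1.0]
grip_width: -0.0001
```

>>> send_rows([
  [0, 0, -2],
  [0, 0, -3],
  [0, 0, -3],
], spin=[0, 0, 0], grip=[1, 1, 1])

```text
t: 29.35
ee_pos: [0.5426, -0.1491, 0.1532]
tool_rot: [[0.0, 0.993, -0.121], [-0.006, -0.121, -0.993], [-1.0, 0.001, 0.006]]
force: [0.1, -16.0, -0.9]
grip_width: -0.0003
```

```bash
python3 look.py 16; python3 - <<'E'
import cv2
from h import *
from cell import r
W=r.get_calibration("wrist")
p=np.array([.5545,-.0474,-.1175]);c,s=np.cos(p[2]),np.sin(p[2]);Rm=np.array([[c,-s],[s,c]])
loc=lambda X:(np.r_[Rm.T@(X[:2]-p[:2]),X[2]]*1000).round(1)
print([ (v,loc(ray(W,280,v,.191))) for v in (190,200,210,220,230)],loc(r.sense()["ee_pos"]))
im=cv2.imread("pics/w16.png")[0:300,180:390];cv2.imwrite("pics/w16c.png",cv2.resize(im,None,fx=2,fy=2,interpolation=cv2.INTER_CUBIC))
E
```

```text
[ 0.54262437 -0.14907212  0.15321901] [  0.13896985 -15.9725713   -0.92060843] [-3.26423687  0.04110221 -0.07502135] 29.35
[(190, array([ -0.3, -56.7, 191. ])), (200, array([ -0.3, -60.9, 191. ])), (210, array([ -0.3, -65.2, 191. ])), (220, array([ -0.3, -69.5, 191. ])), (230, array([ -0.3, -74. , 191. ]))] [ 1.000e-01 -1.024e+02  1.532e+02]
```

View pics/w16c.png

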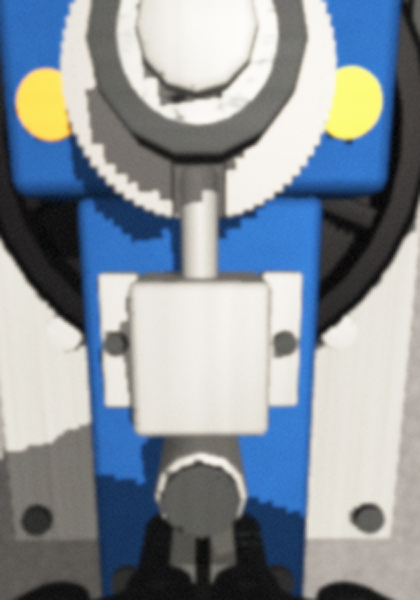

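View pics/l16.png

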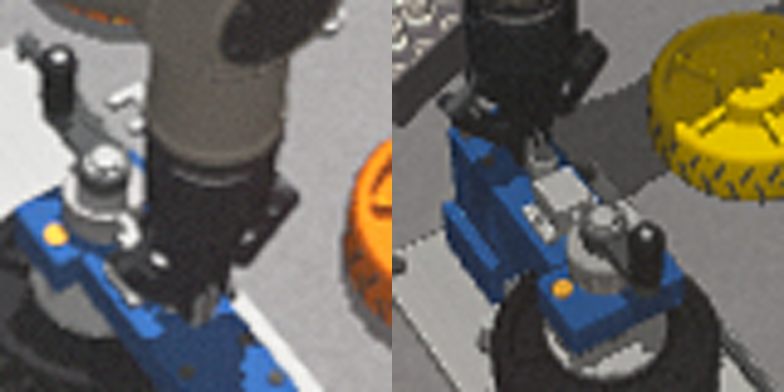

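>>> send_rows([
  [0, 0, 8],
  [0, 0, 20],
  [0, 0, 28],
  [-30, 0, 32],
  [-90, 0, 34],
  [-160, 0, 34],
  [-160, 0, 34],
  [-160, 0, 34],
], spin=[0, 0, 0, 0, 0, 0, 0, 0], grip=[1, 1, 1, 1, 1, 1, 1, 1])

```text
t: 30.5
ee_pos: [0.5395, -0.1767, 0.3133]
tool_rot: [[0.001, 0.993, -0.116], [0.0, -0.116, -0.993], [-1.0, 0.001, -0.0]]
force: [0.2, -0.3, -0.3]
grip_width: 0.0002
```

```bash
python3 look.py 17; python3 - <<'E'
import cv2
from h import *
from cell import r
W=r.get_calibration("wrist")
p=np.array([.5545,-.0474,-.1175]);c,s=np.cos(p[2]),np.sin(p[2]);Rm=np.array([[c,-s],[s,c]])
loc=lambda X:(np.r_[Rm.T@(X[:2]-p[:2]),X[2]]*1000).round(1)
print([ (v,loc(ray(W,282,v,.191))) for v in (130,140,150,160)])
im=cv2.imread("pics/w17.png")[0:200,190:370];cv2.imwrite("pics/w17c.png",cv2.resize(im,None,fx=3,fy=3,interpolation=cv2.INTER_CUBIC))
E
```

```text
[ 0.53953084 -0.17672389  0.31328161] [ 0.21174938 -0.33312928 -0.27029494] [ 0.0102697   0.006885   -0.00802281] 30.5
[(130, array([ -0.5, -68.5, 191. ])), (140, array([ -0.4, -77.2, 191. ])), (150, array([ -0.4, -86. , 191. ])), (160, array([ -0.4, -95.1, 191. ]))]
```

View pics/w17c.png

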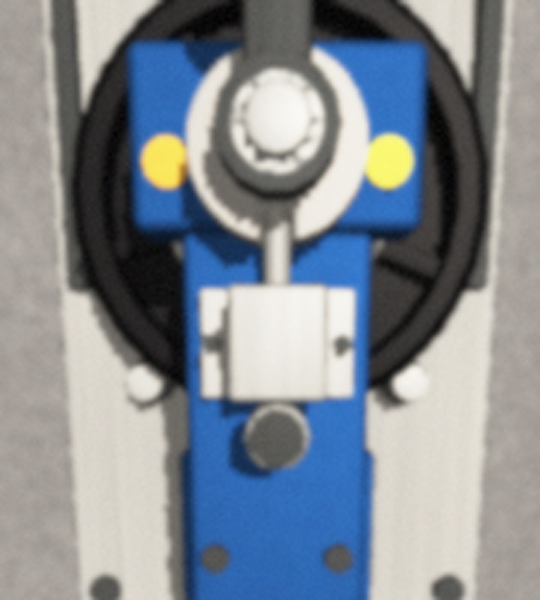

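View pics/l17.png

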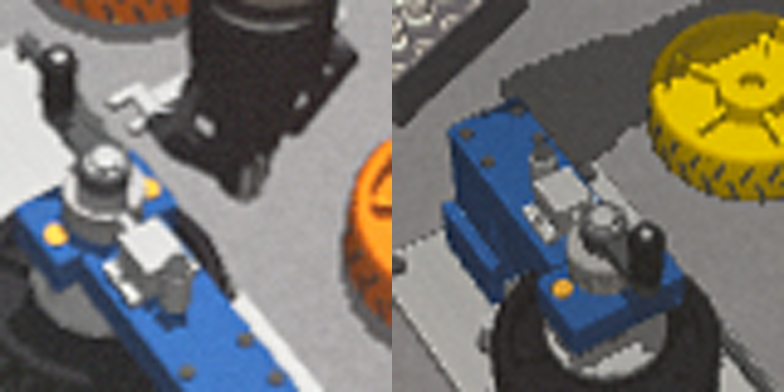

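```bash
python3 - <<'E'
from cell import r
print(r.sign_off())
E
```

```text
the job is handed in; nothing more can be done
None
```

The job is handed in at about 31 s of the 67 s: the wheel is seated, the crank is wound to the locking angle and the lock pin is home. I got no verdict back, so these are my own checks.

- **Wheel:** I slid it about 144 mm along the bed until the push force rose to 16 N with no more travel. Later wrist pictures show it against both stop posts.
- **Crank:** I wound it about 2.63 turns clockwise. It ended within about 0.02 rad of the locking angle: the grip was 0.6 mm off the clamp's +y line. The grip top measured 249 mm against the 248 mm expected at crank 0, so it is on the right turn. I could not measure the plate's squeeze directly; I infer it from that height and angle.
- **Lock pin:** The last push stopped firmly at 16 N. In the picture taken after retreating, the pin's head sits against the guide block at about y -82 mm, having started at about -98 mm, with its nose in the notch. By that picture it travelled about 16 to 18 mm.

**What went wrong on the way:**
- **Fingertip height:** The fingertips proved to stand roughly 25 mm higher than the stated tool frame implies.
- **First pin push:** It caught only the top edge of the head. It drove the pin home, but my retreat dragged it back out.
- **Attempt to grip the head:** It closed on nothing, because the fingers were above it.
- **Fix:** I lowered the tool and pushed again, and the pin stayed in.

I saw no movement of the spare wheel, wrench, tin or tray, though I did not measure them at the end.

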